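# Hang the hardware tote on the bench lift, free the lever and hold it raised

### The job

Raise the tote for a workmate: hang the small plywood tote by its dowel handle on the blue lift's double hook and let go of it, then press the red safety catch all the way down, and only then pull the lever's black grip bar all the way down to its stop so that the tote goes up. Finish while still holding the lever down, because it springs back when released; do not hold the tote itself, and leave the glue jar, the wood offcut and the plane where they are.

Things in the scene. Friction and masses are not known exactly. Their poses are not given: they have to be found in the camera images.
- stand: Bench lift, fixed to the bench: a dark base plate (250 x 150 x 12 mm) with a grey post (50 x 66 mm, top at 212 mm) carrying the blue see-saw lever. Origin: on the bench under the post's centre. Its x axis points level to the hook end, -x to the grip end, z up; the catch is on its -y side (the side of the robot). Base plate spans x -180 to +70 mm, y -75 to +75 mm.
- lever_pivot (a point): The lever's pivot axis, 200 mm above the bench, parallel to the stand's y; the post's centre lies under it.
- lever (a joint): Angle of the see-saw lever about the pivot (parallel to the stand's y), rad: 0 at rest (hook end down), 0.7 at the stop, grip bar pulled down and hook end raised. Spring-return: 0.36 N m at 0, 0.78 N m at 0.7, plus the tote's weight; at most about 11 N at the grip bar. Blocked within about 0.03 rad of 0 while the catch is on.
- lever_grip (a point): Middle of the black round grip bar, 22 mm thick, parallel to the stand's y, 90 mm free between the two blue side bars (18 mm high). 170 mm from the pivot, on the stand's -x side: 309 mm above the bench and 130 mm out at lever 0; 200 mm high and 170 mm out at lever 0.7. It may turn within a grasp, so the hand can stay upright. Open above and below.
- hook_seat (a point): Rest point of the handle's centre, midway between two upturned hooks 50 mm either side along the stand's y (10 mm thick, 90 mm clear between). 169 mm to the stand's +x of the pivot; 138 mm high at lever 0, 262 mm at 0.7. Outer tips 32 mm beyond the seat, at lever 0 12 mm higher, undersides 31 mm lower. Bring the tote in from +x, hooks between handle and box, handle 40 mm above the seat; lower.
- catch (a joint): Angle of the red safety catch, rad: 0 = on (its strut stands under a side bar of the lever and blocks it), 0.8 = fully off (paddle pressed down, strut swung clear). Turns about a level axis parallel to the stand's x, at x -65, y -50 mm of the stand, 160 mm high. Friction-held (about 2 N at the paddle): stays where it is left.
- catch_pad (a point): Centre of the top of the red catch paddle (44 mm along the stand's x, 50 mm along its y, 8 mm thick). At catch 0 it faces up at x -65, y -150 mm of the stand, 205 mm high; pressed straight down by about 85 mm it goes along to catch 0.8, about 120 mm high, still about y -150 mm, sloping then by 0.8 rad down to the outside. Open above.
- tote: Small open plywood tote: box 100 mm (its x) by 156 mm (its y), 32 mm high, with two upright end boards (8 mm thick, at y -74 and +74 mm, top at 132 mm) carrying a round dowel handle. Origin: centre of the underside, z up. 0.28 to 0.56 kg; the small pegs in it are fixed.
- tote_handle (a point): Middle of the tote's dowel handle: 18 mm thick, 140 mm free length along the tote's y, its centre 120 mm above the underside (88 mm above the rim of the box). Open above and on both sides.
- glue: Yellow glue jar with white cap, 60 mm across, 110 mm high, bystander; origin under its centre.
- offcut: Wood offcut 120 x 45 x 30 mm, bystander; origin under its centre.
- plane: Small hand plane (block plane), grey sole and body with a wooden front knob and wedge, 150 x 46 x 58 mm, bystander; origin under its centre, long axis its y.
Mind the look-alikes: they are no part of the job. Of the things that look like the tote, the largest one is meant.

How it is judged:
By the outcome, as a careful person would: the job done as asked, in the order asked, and still so for the second after the job is handed in, while the arm keeps its last pose, push and grip.
It also fails if it takes over 72 s, if anything falls off the work surface, if the arm or the gripper's body presses on something with over 40 N, if the wrist force passes 120 N, or if a joint passes its speed limit or range.

### The arm

A 7-joint arm with a two-finger parallel gripper is mounted at the origin on the work surface. World frame = base frame: x ahead of the robot, y to its left, z up, the work surface at z = 0. Lengths are in m, angles in rad, forces in N, time in s.
With the tool pointing down it reaches from about 0.4 to 0.85 m from the base axis. Payload 10.4 kg.
Tool frame: the origin (TCP) lies midway between the tips of the shut fingers; the grasp point (between the pads) lies 19 mm behind it; x points along the fingers, z is the direction in which the jaws open and shut, and the axes are right-handed (so a half turn about x gives the same grasp; the last joint's range is limited). The gripper opens to 87 mm and grips with 3 to 60 N. Pads are 19 mm wide; open, the fingers measure 117 mm over their backs; the gripper's body (75 mm by 190 mm) begins 51 mm behind the grasp point.
Start: joints at [1.169, 0.332, -0.065, 1.46, 0.022, 1.35, -0.088], TCP at [0.231, -0.581, 0.223] pointing down, gripper open.
Joint ranges: [-2.6, 2.6], [-0.5, 2.12], [-1.47, 1.34], [0.16, 2.42], [-1.27, 4.41], [0.06, 2.06], [-2.6, 2.6]. Speed limits (rad/s): [2.22, 2.22, 2.79, 2.79, 3.14, 3.14, 3.14].

### API

Orientations are given as a unit quaternion [x, y, z, w].
In Python, from bench import read_state, camera, camera_params, close_job gives the robot as it stands.
- The arm moves only by the tool arm_command, never from a script. Its argument "targets" is a list of rows, each a list of 7 numbers: the closure in counts, from 0 (fully open) to 255 (shut), then the shift along the tool's x, y, z in mm, then the turn, a rotation vector about the tool's x, y, z in rad. A call has 1 to 10 rows; each row is the pose to reach, as a shift and turn from the pose commanded when the call began, along the tool's axes at that moment; what a row does not reach only later rows make up. A row lasts 1/10 s, in which the tool goes at most 50 mm and 8.59 degrees, less where a joint would pass 70% of its speed; a pose out of reach is approached as far as the arm can. A call with a gripper value outside its range is refused whole. The fingers move at their own pace and stop on an object; "newtons" is the grip in N (left out, the last holds). Time passes only in rows, so rows that repeat a pose let the fingers close. It gives the time, the measured TCP pose, the force and the opening at its end, in the units of the state.
- read_state(): the state, without advancing time (a new reading comes with each control period).
- camera(name): name is "scene" or "top" or "wrist"; returns the picture (384x512x3 uint8, red, green, blue); there is no depth.
- camera_params(name): a dict with "intrinsics" (3x3 intrinsics, pixels), "dist" ([k1, k2, p1, p2, k3] as OpenCV has them; the pictures are not rectified), "xyz" and "orientation" of the camera in the world; the wrist camera has in their place "mount" (4x4, takes a point from camera to tool coordinates, whose origin is the TCP and whose axes are the tool frame's). Camera axes: x right, y down, z forward; pixel columns grow to the right and rows downward; lengths in m; the calibration is good to about 2 mm. A picture is of the moment at which its call begins: read the wrist's pose just before it. camera_params takes no time and is no camera call.
- close_job(): hands the job in, once; it reports no verdict.
The state is a dict: "time": time; "joint_positions": joint angles; "joint_vel": joint speeds; "joint_torque": joint torques, N m; "ee_pos": TCP position; "eef_rot": TCP orientation; "ft_force": force on the tool from outside, world axes, zero at the start; "torque": the same for the moment, N m; "width": finger opening in m.
Only numpy, scipy, OpenCV 4.12 (cv2) and the standard library are available. Lean on these libraries where they do the work, as an engineer would, in place of code of your own. Each camera call takes 0.05 s, during which the arm holds its last target.

## Working session

There is one attempt and no reset: what is moved stays moved. The work goes in short steps, Python scripts to look and compute and a tool call to move; the robot and the scene stay as the last step left them, time stands still between calls to the robot, and variables do not carry over. Pictures are saved under pics/ and viewed, and the job is handed in when it is done.

Besides the shell and the picture viewer there is one more tool, called by a JSON object that holds its "api" and its "payload". arm_command: Moves the arm, as the interface text tells. Its arguments: {"type":"object","properties":{"targets":{"type":"array"},"newtons":{"type":"number"}},"required":["targets"]}

```bash
mkdir -p pics; ls; python3 - <<'E'
from bench import *
import cv2, json
s=read_state(); print(s)
for n in ("scene","top","wrist"):
    im=camera(n); cv2.imwrite(f"pics/{n}0.png",im[:,:,::-1])
    p=camera_params(n); print(n,{k:(v.tolist() if hasattr(v,'tolist') else v) for k,v in p.items()})
E
```

```text
pics
{'time': 0.0, 'joint_positions': array([ 1.16940823,  0.33286317, -0.0647332 ,  1.46098942,  0.02156655,
        1.34990073, -0.08848953]), 'joint_vel': array([ 0.00144909, -0.00036502, -0.0004858 , -0.00042114,  0.00280623,
        0.00056241,  0.00062513]), 'joint_torque': array([-1.03687689e-03, -6.23261118e+01,  2.39140954e-02, -3.89894485e+01,
       -6.14479277e-02,  3.97817174e-02,  1.56617784e-04]), 'ee_pos': array([ 0.23099155, -0.58030409,  0.22173649]), 'eef_rot': array([ 0.3971939 ,  0.58563665, -0.39662749,  0.58476777]), 'ft_force': array([-0.17349278, -0.07116711, -0.50338043]), 'torque': array([ 0.02613093, -0.02969388,  0.03688131]), 'width': 0.08696403555072539}
scene {'intrinsics': [[361.41430730246896, 0.0, 257.0392648823774], [0.0, 361.41430730246896, 195.13965429082367], [0.0, 0.0, 1.0]], 'dist': [-0.09523157286769557, 0.0, 0.0, 0.0, 0.0], 'xyz': [1.0979523482610731, 0.8010603684528402, 0.9851231769831649], 'orientation': [0.26344658540237803, 0.8533932376361819, -0.4257133770222971, -0.14520330306482107]}
top {'intrinsics': [[392.51704849652674, 0.0, 252.6491763581875], [0.0, 392.51704849652674, 190.68287844837414], [0.0, 0.0, 1.0]], 'dist': [-0.010209307562213884, 0.0, 0.0, 0.0, 0.0], 'xyz': [0.2878870346905645, -0.05366440986520284, 1.3597902125587127], 'orientation': [0.7113754327722378, -0.6988657903291041, 0.04916989448764298, -0.05580252890203133]}
wrist {'intrinsics': [[300.9302290957681, 0.0, 251.45136534924976], [0.0, 300.9302290957681, 189.33425039622557], [0.0, 0.0, 1.0]], 'dist': [-0.03050260438976264, 0.0, 0.0, 0.0, 0.0], 'mount': [[0.000374408097360357, -0.2466632223751344, 0.9691011890128347, -0.16273893567709127], [0.0014270281388040784, -0.9691001384038517, -0.24666350629212486, 0.06634439960942715], [0.9999989117040411, 0.001475287480148757, -1.084357983410918e-05, 0.0005927836152804788], [0.0, 0.0, 0.0, 1.0]]}
```

View pics/scene0.png

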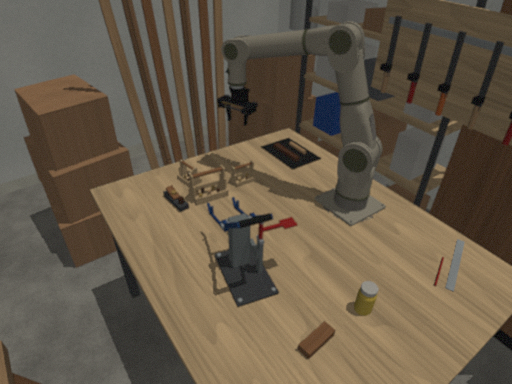

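View pics/top0.png

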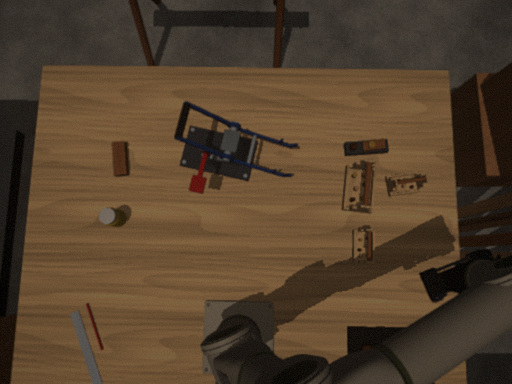

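View pics/wrist0.png

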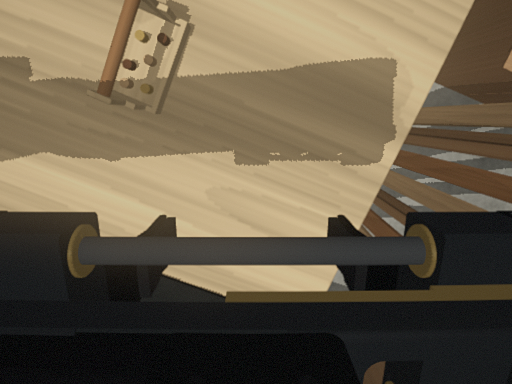

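The top view shows three tote-like things, at pixels (359,187), (407,184) and (363,243). The one at (359,187) looks largest, which I'll check in an enlarged crop. The stand is near (220,150), with its hook end to the right at about (295,160) and the red catch paddle at (199,182).

```bash
cat > h.py <<'E'
import numpy as np, cv2
from scipy.spatial.transform import Rotation as R
from bench import *
def cam(n, st=None):
    p=camera_params(n); K=np.array(p["intrinsics"]); d=np.array(p["dist"])
    if n=="wrist":
        M=np.array(p["mount"]); T=np.eye(4); T[:3,:3]=R.from_quat(st["eef_rot"]).as_matrix(); T[:3,3]=st["ee_pos"]
        W=T@M; return K,d,W[:3,:3],W[:3,3]
    return K,d,R.from_quat(p["orientation"]).as_matrix(),np.array(p["xyz"])
def ray(c,uv):
    K,d,Rm,o=c; u=cv2.undistortPoints(np.array(uv,float).reshape(-1,1,2),K,d).reshape(-1,2)
    v=np.c_[u,np.ones(len(u))]@Rm.T
    return o,v/np.linalg.norm(v,axis=1,keepdims=True)
def onz(c,uv,z):
    o,v=ray(c,uv); return o+v*((z-o[2])/v[:,2])[:,None]
def proj(c,X):
    K,d,Rm,o=c; X=np.array(X,float).reshape(-1,3)
    return cv2.projectPoints((X-o)@Rm,np.zeros(3),np.zeros(3),K,d)[0].reshape(-1,2)
def tri(c1,u1,c2,u2):
    o1,v1=ray(c1,u1);o2,v2=ray(c2,u2);v1=v1[0];v2=v2[0]
    A=np.stack([v1,-v2],1);t=np.linalg.lstsq(A,o2-o1,rcond=None)[0]
    a=o1+t[0]*v1;b=o2+t[1]*v2; return (a+b)/2,np.linalg.norm(a-b)
def crop(im,x0,y0,x1,y1,f,name):
    cv2.imwrite(name,cv2.resize(im[y0:y1,x0:x1],None,fx=f,fy=f,interpolation=cv2.INTER_CUBIC))
E
python3 - <<'E'
from h import *
t=cv2.imread("pics/top0.png"); s=cv2.imread("pics/scene0.png")
crop(t,320,120,450,280,4.5/1.2,"pics/t_tote.png")
crop(t,160,90,310,200,5,"pics/t_stand.png")
crop(s,150,130,330,310,3.3,"pics/s_all.png")
c=cam("top"); print(onz(c,[(220,145),(359,187),(407,184),(363,243),(199,182)],0.1).round(3))
E
```

```text
[[ 0.627  0.071  0.1  ]
 [ 0.494 -0.385  0.1  ]
 [ 0.507 -0.541  0.1  ]
 [ 0.314 -0.394  0.1  ]
 [ 0.502  0.135  0.1  ]]
```

View pics/t_tote.png

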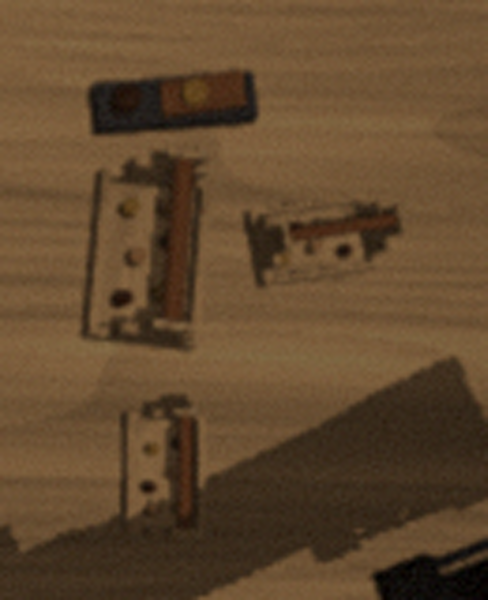

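View pics/t_stand.png

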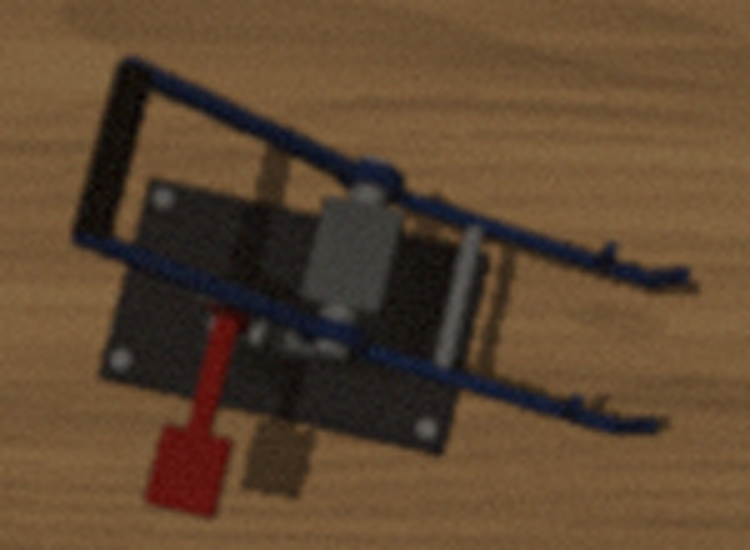

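View pics/s_all.png

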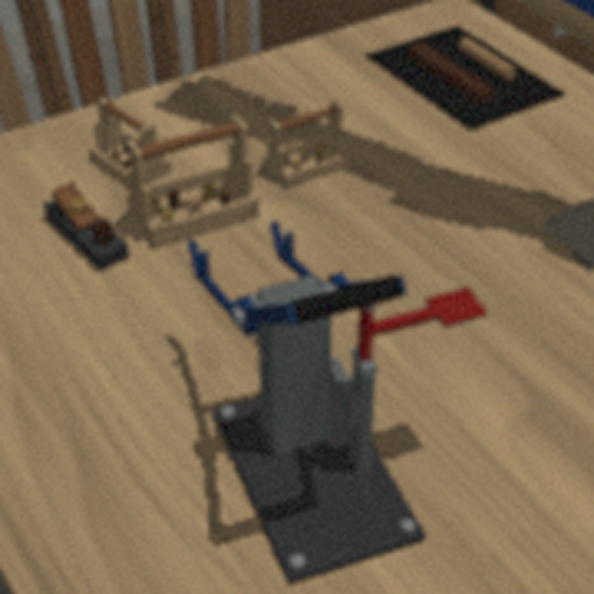

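The crop confirms it: the thing at (359,187) has the longest handle, and the other two at (407,184) and (363,243) are clearly smaller. Next I'll measure the handle and the stand.

```bash
python3 - <<'E'
from h import *
t=cv2.imread("pics/top0.png"); s=cv2.imread("pics/scene0.png")
ct,cs=cam("top"),cam("scene")
P=lambda x,y:((x+.5)/5+160-.5,(y+.5)/5+90-.5)
# stand: base corners at z=.012 
bc=onz(ct,[P(152,180),P(487,252),P(440,455),P(100,377)],.012); print("base",bc.round(3), [np.linalg.norm(bc[i]-bc[(i+1)%4]).round(3) for i in range(4)])
# red mask in top
hsv=cv2.cvtColor(t,cv2.COLOR_BGR2HSV)
red=((hsv[...,0]<8)|(hsv[...,0]>172))&(hsv[...,1]>170)&(hsv[...,2]>60)
ys,xs=np.nonzero(red); k=(xs>180)&(xs<215)&(ys>140)&(ys<200); ys,xs=ys[k],xs[k]; 
k=ys>=175; print("paddle px",xs[k].min(),xs[k].max(),ys[k].min(),ys[k].max(),len(xs[k])); 
pts=np.c_[xs[k],ys[k]].astype(np.float32); r=cv2.minAreaRect(pts); print(r)
pc=onz(ct,[r[0]],.205)[0]; print("paddle",pc)
# grip bar ends centre: P(137,62..),P(92,240)
g=onz(ct,[P(139,66),P(94,236)],.309); print("grip",g.round(4),np.linalg.norm(g[0]-g[1]))
gm=g.mean(0); e=g[0]-g[1]; ang=np.arctan2(-e[0],e[1]); 
print("yaw of +y axis", np.degrees(np.arctan2(e[1],e[0])))
h=onz(ct,[P(688,277),P(660,425)],.150); print("hook tips",h.round(4),np.linalg.norm(h[0]-h[1]))
# tote handle
Q=lambda x,y:((x+.5)/3.75+320-.5,(y+.5)/3.75+120-.5)
a=onz(ct,[Q(183,160),Q(175,320)],.125); print("handle",a.round(4),np.linalg.norm(a[0]-a[1]))
S=lambda x,y:((x+.5)/3.3+150-.5,(y+.5)/3.3+130-.5)
for q1,q2 in ((Q(183,160),S(140,152)),(Q(175,320),S(240,128))): print(tri(ct,q1,cs,q2))
E
```

```text
base [[ 0.72   0.189  0.012]
 [ 0.671 -0.051  0.012]
 [ 0.525 -0.021  0.012]
 [ 0.576  0.219  0.012]] [np.float64(0.245), np.float64(0.15), np.float64(0.246), np.float64(0.147)]
paddle px 189 205 175 192 229
((197.3529815673828, 183.08824157714844), (13.824529647827148, 17.46256446838379), 14.03624439239502)
paddle [0.48076197 0.12439736 0.205     ]
grip [[0.6914 0.1454 0.309 ]
 [0.5925 0.1661 0.309 ]] 0.10105325054648995
yaw of +y axis -11.807077329650031
hook tips [[ 0.6177 -0.1791  0.15  ]
 [ 0.5219 -0.1617  0.15  ]] 0.09734077158207192
handle [[ 0.5711 -0.4104  0.125 ]
 [ 0.4332 -0.4002  0.125 ]] 0.1383594320207263
(array([ 0.56963089, -0.40931615,  0.12389142]), np.float64(0.00424904516099111))
(array([ 0.42940087, -0.39787175,  0.1194877 ]), np.float64(0.011292982339962752))
```

```bash
cat >> h.py <<'E'
def stand_pts(o,psi,L):
    L=np.array(L,float).reshape(-1,3); c,s=np.cos(psi),np.sin(psi)
    return np.c_[o[0]+c*L[:,0]-s*L[:,1],o[1]+s*L[:,0]+c*L[:,1],L[:,2]]
E
python3 - <<'E'
from h import *
from scipy.optimize import least_squares
ct,cs=cam("top"),cam("scene")
P=lambda x,y:((x+.5)/5+160-.5,(y+.5)/5+90-.5)
S=lambda x,y:((x+.5)/3.3+150-.5,(y+.5)/3.3+130-.5)
L=[(-.18,.075,.012),(.07,.075,.012),(.07,-.075,.012),(-.18,-.075,.012),(-.065,-.15,.205),(-.13,.05,.309),(-.13,-.05,.309),(.201,.05,.150),(.201,-.05,.150)]
U=[P(152,180),P(487,252),P(440,455),P(100,377),(197.353,183.09),P(139,66),P(94,236),P(688,277),P(660,425)]
f=lambda p:(proj(ct,stand_pts(p[:2],p[2],L))-np.array(U))
r=least_squares(lambda p:f(p).ravel(),[.63,.06,-1.78],loss='soft_l1'); print(r.x,np.degrees(r.x[2])); print(f(r.x).round(1).tolist())
# scene check
o,psi=r.x[:2],r.x[2]
Ls=[(-.18,.075,.012),(-.18,-.075,.012),(-.13,.05,.309),(-.13,-.05,.309),(-.065,-.15,.205)]
Us=[S(292,580),S(425,537),S(300,308),S(400,286),S(457,306)]
print((proj(cs,stand_pts(o,psi,Ls))-np.array(Us)).round(1).tolist())
# grey crossbar in stand frame vs height
for z in (.15,.17,.19):
    w=onz(ct,[P(470,230),P(448,362)],z); c,s=np.cos(psi),np.sin(psi); d=w[:,:2]-o
    print(z,(d@np.array([[c,-s],[s,c]])).round(3).tolist())
print("seat",stand_pts(o,psi,[(.169,0,.138),(-.065,-.15,.205),(-.13,0,.309),(-.17,0,.2)]).round(4))
print(R.from_quat(read_state()["eef_rot"]).as_matrix().round(3))
E
```

```text
[ 0.61287206  0.02868679 -1.78387808] -102.20868489575564
[[0.0, -1.0], [1.2, -0.0], [0.9, 0.0], [-0.4, -0.4], [0.1, 0.2], [0.0, 0.7], [-0.1, 0.3], [-0.2, -0.5], [-1.4, 0.1]]
[[-2.1, -0.3], [-0.4, -1.1], [-3.7, 1.4], [-1.8, -0.2], [-1.1, -0.9]]
0.15 [[0.06, 0.047], [0.067, -0.04]]
0.17 [[0.062, 0.041], [0.068, -0.044]]
0.19 [[0.063, 0.036], [0.069, -0.048]]
seat [[ 0.5771 -0.1365  0.138 ]
 [ 0.48    0.1239  0.205 ]
 [ 0.6404  0.1557  0.309 ]
 [ 0.6488  0.1948  0.2   ]]
[[-0.     0.929  0.37 ]
 [ 0.001  0.37  -0.929]
 [-1.    -0.    -0.001]]
```

```bash
cat >> h.py <<'E'
O=np.array([0.6129,0.0287]); PSI=-1.784
def toolR(yaw,tilt=0.):
    h=np.array([np.cos(yaw),np.sin(yaw),0]);Z=np.array([0,0,1.])
    x=-Z*np.cos(tilt)-h*np.sin(tilt); z=h*np.cos(tilt)-Z*np.sin(tilt)
    return np.stack([x,np.cross(z,x),z],1)
def goto(p,Rm,st=None):
    """tcp target -> shift mm, rotvec in tool frame"""
    st=st or read_state(); C=R.from_quat(st["eef_rot"]).as_matrix()
    sh=C.T@(np.array(p)-st["ee_pos"])*1000; rv=R.from_matrix(C.T@Rm).as_rotvec()
    print("shift",sh.round(1),"turn",rv.round(3),"dist",np.linalg.norm(sh).round(0),"ang",np.linalg.norm(rv).round(3))
def tcp(g,Rm): return np.array(g)+Rm[:,0]*.019
E
python3 - <<'E'
from h import *
yaw=np.arctan2(-.1379,-.0102*1) # placeholder
yaw=np.radians(-94.2); Rm=toolR(yaw,np.radians(12))
g=np.array([.502,-.405,.12]); p=tcp(g,Rm)+[0,0,.13]
print(p); goto(p,Rm)
E
```

```text
[ 0.50228931 -0.40106029  0.2314152 ]
shift [ -9.4 318.4 -66.4] turn [0.45  0.205 0.048] dist 325.0 ang 0.497
```

{"api": "arm_command", "payload": {"targets": [[0,-9,318,-66,0.45,0.205,0.048],[0,-9,318,-66,0.45,0.205,0.048],[0,-9,318,-66,0.45,0.205,0.048],[0,-9,318,-66,0.45,0.205,0.048],[0,-9,318,-66,0.45,0.205,0.048],[0,-9,318,-66,0.45,0.205,0.048],[0,-9,318,-66,0.45,0.205,0.048],[0,-9,318,-66,0.45,0.205,0.048],[0,-9,318,-66,0.45,0.205,0.048],[0,-9,318,-66,0.45,0.205,0.048]]}}

```text
time: 1.15
ee_pos: [0.5008, -0.4032, 0.2313]
eef_rot: [0.569, 0.528, -0.462, 0.428]
ft_force: [0.5, -0.9, -0.1]
width: 0.0868
```

```bash
python3 - <<'E'
from h import *
s=read_state(); im=camera("wrist")[:,:,::-1]; cv2.imwrite("pics/w1.png",im)
np.savez("w1.npz",p=s["ee_pos"],q=s["eef_rot"]); print(s["time"],s["ee_pos"],s["eef_rot"],s["ft_force"],np.abs(s["joint_vel"]).max())
E
```

```text
1.15 [ 0.50079085 -0.40319047  0.23128025] [ 0.56946179  0.52822357 -0.46183139  0.42825798] [ 0.50930367 -0.90869168 -0.05902729] 0.00798557859020793
```

View pics/w1.png

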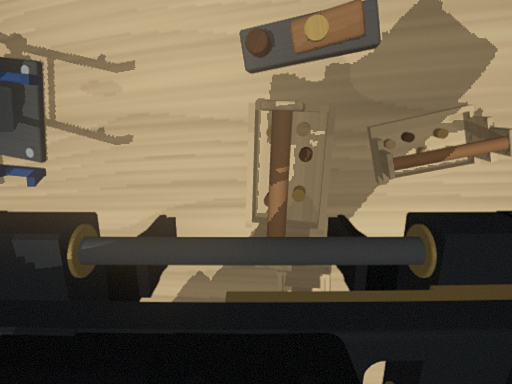

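The wrist view shows the tote's dowel running from (283,110) to behind the gripper at (278,236), between the open fingers. I'll fit its axis.

```bash
python3 - <<'E'
from h import *
d=np.load("w1.npz"); st=dict(ee_pos=d["p"],eef_rot=d["q"]); c=cam("wrist",st)
im=cv2.imread("pics/w1.png"); hsv=cv2.cvtColor(im,cv2.COLOR_BGR2HSV)
m=((hsv[...,0]<13)&(hsv[...,1]>120)&(hsv[...,2]>40)).astype(np.uint8)
roi=np.zeros_like(m); roi[95:240,255:305]=1; m=m*roi
n,l,stt,_=cv2.connectedComponentsWithStats(m); k=1+stt[1:,4].argmax(); print(stt[k])
ys,xs=np.nonzero(l==k); rows=[]
for y in range(110,236,6):
    x=xs[ys==y]
    if len(x)>5: rows.append((x.min()-.5+0,x.max()+.5,y)); 
rows=np.array(rows); print(rows.astype(int).tolist())
L=onz(c,rows[:,[0,2]],.120); Rr=onz(c,rows[:,[1,2]],.120); mid=(L+Rr)/2
print("width",np.linalg.norm(Rr-L,axis=1).round(4))
f=cv2.fitLine(mid[:,:2].astype(np.float32),cv2.DIST_HUBER,0,.01,.01).ravel(); print(f,np.degrees(np.arctan2(f[1],f[0])))
print(onz(c,[(283,109)],.120),mid[[0,-1]].round(4))
ee=tri(c,(283,110),cam("top"),(368.6,162.3)); print(ee)
ov=im.copy(); ov[l==k]=(0,255,0); crop(ov,200,80,340,260,3,"pics/w1m.png")
E
```

```text
[265 199   3   6  14]
[]Traceback (most recent call last):
  File "<stdin>", line 12, in <module>
IndexError: too many indices for array: array is 1-dimensional, but 2 were indexed
```

```bash
cat > th.py <<'E'
from h import *
d=np.load("w1.npz"); st=dict(ee_pos=d["p"],eef_rot=d["q"]); c=cam("wrist",st)
im=cv2.imread("pics/w1.png"); hsv=cv2.cvtColor(im,cv2.COLOR_BGR2HSV)
print(hsv[170,260:310:3].tolist())
m=((hsv[...,0]<16)&(hsv[...,1]>100)&(hsv[...,2]>50)).astype(np.uint8)
roi=np.zeros_like(m); roi[95:240,255:305]=1; m=m*roi
n,l,stt,_=cv2.connectedComponentsWithStats(m); k=1+stt[1:,4].argmax(); print(stt[k])
ov=im.copy(); ov[l==k]=(0,255,0); crop(ov,200,80,340,260,3,"pics/w1m.png")
ys,xs=np.nonzero(l==k); rows=[]
for y in range(112,234,6):
    x=xs[ys==y]
    if len(x)>5: rows.append((x.min()-.5,x.max()+.5,y)); 
rows=np.array(rows); print(rows.tolist())
L=onz(c,rows[:,[0,2]],.120); Rr=onz(c,rows[:,[1,2]],.120); mid=(L+Rr)/2
print("width",np.linalg.norm(Rr-L,axis=1).round(4))
f=cv2.fitLine(mid[:,:2].astype(np.float32),cv2.DIST_HUBER,0,.01,.01).ravel(); print(f,np.degrees(np.arctan2(f[1],f[0])))
print(onz(c,[(283,109)],.120),mid[[0,-1]].round(4))
print(tri(c,(283,110),cam("top"),(368.6,162.3)))
E
python3 th.py
```

```text
[[20, 81, 191], [20, 83, 187], [19, 83, 187], [17, 98, 143], [16, 123, 95], [16, 132, 104], [14, 131, 154], [14, 127, 147], [14, 128, 135], [14, 134, 105], [19, 80, 197], [19, 83, 194], [18, 90, 136], [19, 91, 135], [19, 94, 133], [20, 90, 131], [19, 95, 129]]
[ 264  110   28  127 2238]
[[271.5, 291.5, 112.0], [273.5, 291.5, 118.0], [271.5, 291.5, 124.0], [272.5, 290.5, 130.0], [270.5, 290.5, 136.0], [270.5, 290.5, 142.0], [271.5, 289.5, 148.0], [270.5, 288.5, 154.0], [271.5, 288.5, 160.0], [270.5, 288.5, 166.0], [269.5, 286.5, 172.0], [270.5, 287.5, 178.0], [268.5, 287.5, 184.0], [268.5, 287.5, 190.0], [265.5, 286.5, 196.0], [263.5, 286.5, 202.0], [267.5, 285.5, 208.0], [267.5, 285.5, 214.0], [266.5, 285.5, 220.0], [267.5, 285.5, 226.0], [266.5, 284.5, 232.0]]
width [0.0175 0.0158 0.0177 0.016  0.0179 0.0179 0.0162 0.0163 0.0155 0.0165
 0.0157 0.0157 0.0177 0.0178 0.0198 0.0218 0.0171 0.0172 0.0183 0.0174
 0.0175]
[ 0.9942449  -0.10713162  0.51358026 -0.40693513] -6.1499915
[[ 0.57009601 -0.41364685  0.12      ]] [[ 0.5677 -0.4122  0.12  ]
 [ 0.4557 -0.4008  0.12  ]]
(array([ 0.5706662 , -0.41290809,  0.12076036]), np.float64(0.003245144062268241))
```

View pics/w1m.png

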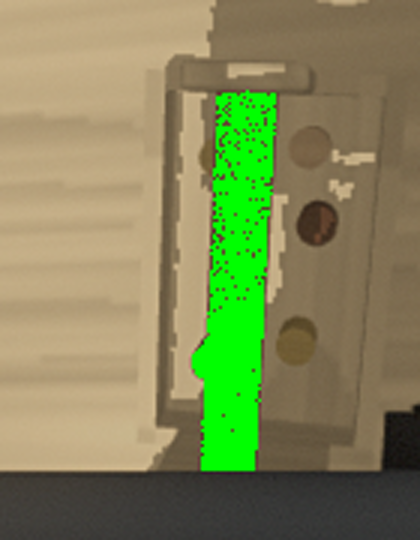

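Dowel width comes out at 17–18 mm with a triangulated height of 0.121 m, so the handle middle is about (0.501,−0.406,0.120). The hook tips also show here, at (134,66) and (132,139), so I'll cross-check the stand fit with them and work out the grasp descent.

```bash
python3 - <<'E'
from h import *
d=np.load("w1.npz"); st=dict(ee_pos=d["p"],eef_rot=d["q"]); c=cam("wrist",st)
im=cv2.imread("pics/w1.png"); crop(im,0,20,160,200,4.4/1.4,"pics/w1h.png")
print(onz(c,[(134,66),(132,139)],.150), stand_pts(O,PSI,[(.201,.05,.15),(.201,-.05,.15)]))
print(proj(c,stand_pts(O,PSI,[(.201,.05,.15),(.201,-.05,.15),(.07,.075,.012),(.07,-.075,.012)])).round(1))
print(tri(c,(134,66),cam("top"),(297.2,145.0)),tri(c,(132,139),cam("top"),(291.6,174.6)))
Rm=toolR(np.radians(-95.8),np.radians(12)); goto(tcp([.501,-.406,.12],Rm),Rm)
E
```

```text
[[ 0.6141429  -0.29457274  0.15      ]
 [ 0.55426104 -0.28207414  0.15      ]] [[ 0.61923789 -0.17832858  0.15      ]
 [ 0.52150208 -0.15716936  0.15      ]]
[[ 23.2  75.7]
 [ 29.3 179.2]
 [ 35.7  57.9]
 [ 40.4 160.9]]
(array([ 0.65357492, -0.19593108, -0.00774608]), np.float64(0.013809649035203798)) (array([ 0.54981715, -0.17645875, -0.00693388]), np.float64(0.00507477990905645))
shift [127.5   0.5  25.6] turn [0.025 0.001 0.005] dist 130.0 ang 0.026
```

View pics/w1h.png

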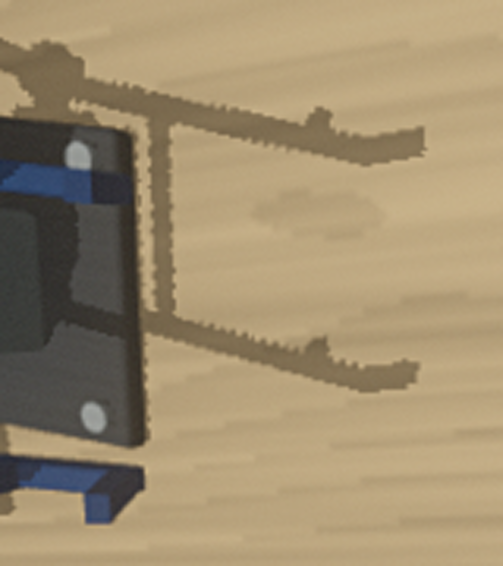

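Those two pixels were shadows of the hooks on the bench, not the hooks, so I'll refine the stand later from a nearer view. Descending to the handle.

{"api": "arm_command", "payload": {"targets": [[0,20,0,4,0.025,0,0.005],[0,45,0,9,0.025,0,0.005],[0,70,0,14,0.025,0,0.005],[0,92,0,18,0.025,0,0.005],[0,110,0,22,0.025,0,0.005],[0,122,0,25,0.025,0,0.005],[0,127,0,26,0.025,0,0.005],[0,127,0,26,0.025,0,0.005]]}}

```text
time: 2.0
ee_pos: [0.5019, -0.4013, 0.1017]
eef_rot: [0.576, 0.521, -0.467, 0.423]
ft_force: [1.0, -0.7, 0.1]
width: 0.0871
```

```bash
python3 - <<'E'
from h import *
s=read_state(); print(s["ee_pos"],s["ft_force"]); im=camera("wrist")[:,:,::-1]; cv2.imwrite("pics/w2.png",im)
E
```

```text
[ 0.5018946  -0.40126427  0.1017218 ] [ 0.96995133 -0.68229287  0.07747667]
```

View pics/w2.png

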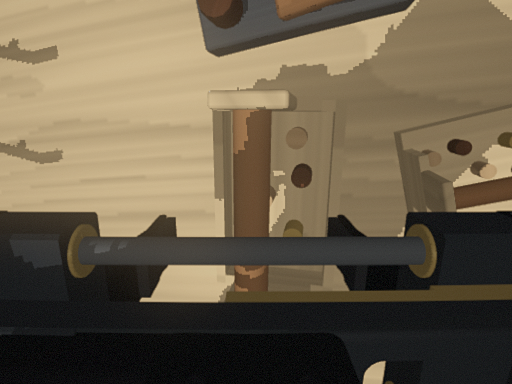

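The dowel is centred between the fingers (column ~252, image centre 251) and vertical in the picture, so the yaw is aligned. I'll close and lift.

{"api": "arm_command", "payload": {"newtons": 30, "targets": [[255,0,0,0,0,0,0],[255,0,0,0,0,0,0],[255,0,0,0,0,0,0],[255,0,0,0,0,0,0],[255,0,0,0,0,0,0],[255,0,0,0,0,0,0],[255,0,0,0,0,0,0]]}}

```text
time: 2.75
ee_pos: [0.5024, -0.4009, 0.1019]
eef_rot: [0.576, 0.522, -0.466, 0.423]
ft_force: [0.3, -0.2, -0.3]
width: 0.039
```

```bash
python3 - <<'E'
from h import *
s=read_state(); C=R.from_quat(s["eef_rot"]).as_matrix(); print(C.round(3)); print(s["width"],"up 110:",(C.T@[0,0,110]).round(1))
E
```

```text
[[ 0.021  0.995 -0.096]
 [ 0.206 -0.098 -0.974]
 [-0.978  0.001 -0.207]]
0.038971992460465794 up 110: [-1.076e+02  1.000e-01 -2.280e+01]
```

Fingers are still closing (39 mm), so they need a bit longer.

{"api": "arm_command", "payload": {"targets": [[255,0,0,0,0,0,0],[255,0,0,0,0,0,0],[255,0,0,0,0,0,0],[255,0,0,0,0,0,0],[255,0,0,0,0,0,0],[255,0,0,0,0,0,0]]}}

```text
time: 3.35
ee_pos: [0.5023, -0.401, 0.1019]
eef_rot: [0.576, 0.521, -0.466, 0.423]
ft_force: [0.4, 0.1, -1.7]
width: 0.0164
```

{"api": "arm_command", "payload": {"targets": [[255,-5,0,-1,0,0,0],[255,-15,0,-3,0,0,0],[255,-29,0,-6,0,0,0],[255,-45,0,-10,0,0,0],[255,-62,0,-13,0,0,0],[255,-78,0,-17,0,0,0],[255,-92,0,-20,0,0,0],[255,-102,0,-22,0,0,0],[255,-108,0,-23,0,0,0],[255,-108,0,-23,0,0,0]]}}

```text
time: 4.35
ee_pos: [0.5025, -0.401, 0.2131]
eef_rot: [0.576, 0.521, -0.466, 0.423]
ft_force: [0.3, 0.7, -2.9]
width: 0.017
```

```bash
python3 - <<'E'
from h import *
s=read_state(); print(s["ee_pos"],s["width"],s["ft_force"])
Rm=toolR(PSI,np.radians(12))
seat=stand_pts(O,PSI,[(.169+.12,0,.24)])[0]; print(seat); goto(tcp(seat,Rm),Rm)
im=camera("scene")[:,:,::-1]; crop(im,100,80,340,280,3,"pics/s2.png")
E
```

```text
[ 0.50253703 -0.40101141  0.21311024] 0.016950113723363282 [ 0.30052417  0.66643004 -2.89206194]
[ 0.55174988 -0.25375648  0.24      ]
shift [  24.    35.  -153.7] turn [0.113 0.001 0.022] dist 159.0 ang 0.115
```

View pics/s2.png

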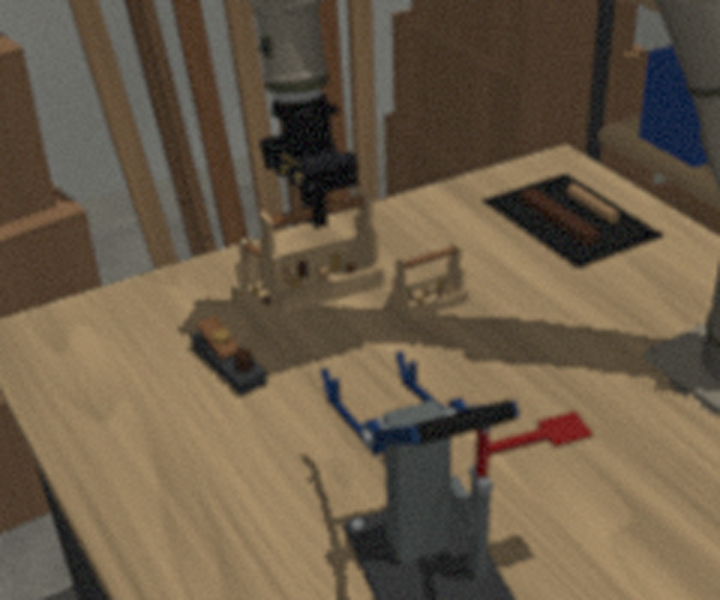

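The tote is lifted clear and hangs level (bottom ≈0.11 m). Moving to the approach point, 120 mm outside the seat and high.

{"api": "arm_command", "payload": {"targets": [[255,1,2,-8,0.006,0,0.001],[255,4,6,-26,0.019,0,0.004],[255,8,12,-51,0.038,0,0.007],[255,12,18,-80,0.06,0,0.012],[255,17,25,-107,0.08,0,0.016],[255,20,30,-130,0.097,0,0.019],[255,23,34,-146,0.108,0,0.021],[255,24,35,-154,0.113,0,0.022],[255,24,35,-154,0.113,0,0.022]]}}

```text
time: 5.3
ee_pos: [0.5526, -0.2478, 0.2206]
eef_rot: [0.604, 0.489, -0.49, 0.395]
ft_force: [-1.6, -1.1, -3.2]
width: 0.0172
```

```bash
python3 - <<'E'
from h import *
s=read_state(); print(s["ee_pos"],s["width"],s["ft_force"])
im=camera("wrist")[:,:,::-1]; cv2.imwrite("pics/w3.png",im); np.savez("w3.npz",p=s["ee_pos"],q=s["eef_rot"])
im=camera("top")[:,:,::-1]; cv2.imwrite("pics/t3.png",im); crop(im,150,80,350,220,4,"pics/t3c.png")
im=camera("scene")[:,:,::-1]; cv2.imwrite("pics/s3.png",im); crop(im,150,100,330,280,3.3,"pics/s3c.png")
E
```

```text
[ 0.55262225 -0.24782771  0.22060667] 0.017207606117698632 [-1.59074413 -1.09305385 -3.21388297]
```

View pics/w3.png

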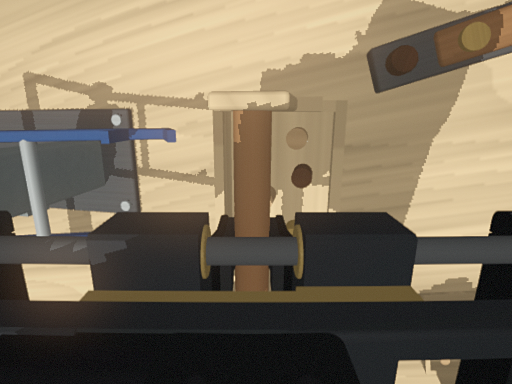

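View pics/t3c.png

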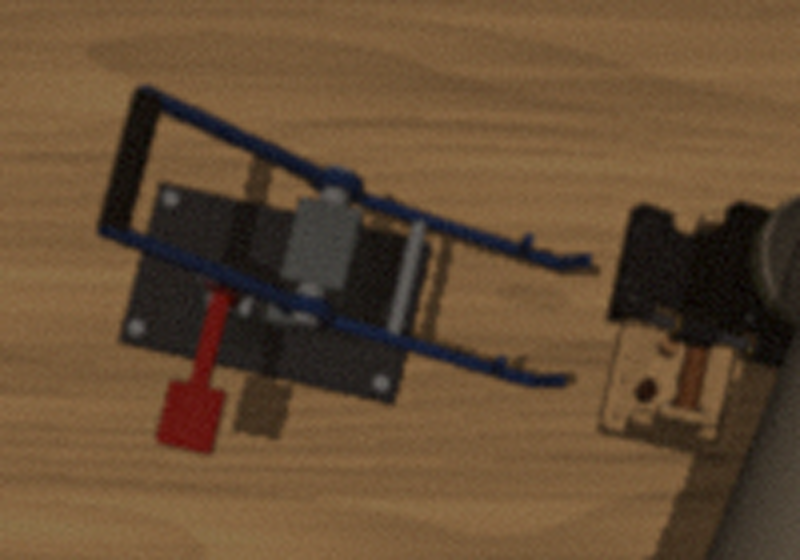

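View pics/s3c.png

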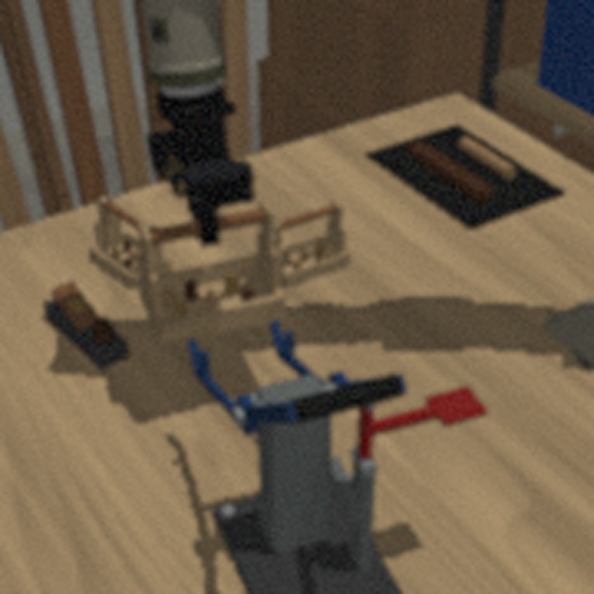

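The wrist view shows the +y hook with its tip at (176,135), base-plate corners at (129,109) and about (139,210), and the grey crossbar at (30,145). I'll compare these with the stand fit.

```bash
python3 - <<'E'
from h import *
d=np.load("w3.npz"); st=dict(ee_pos=d["p"],eef_rot=d["q"]); c=cam("wrist",st)
im=cv2.imread("pics/w3.png"); crop(im,0,80,280,240,2.8,"pics/w3c.png")
print(proj(c,stand_pts(O,PSI,[(.201,.05,.15),(.201,.05,.107),(.07,.075,.012),(.07,-.075,.012),(.201,-.05,.15)])).round(1))
E
```

```text
[[170.5 133.1]
 [191.3 130.1]
 [126.6 105.8]
 [136.7 213.2]
 [177.6 245.9]]
```

View pics/w3c.png

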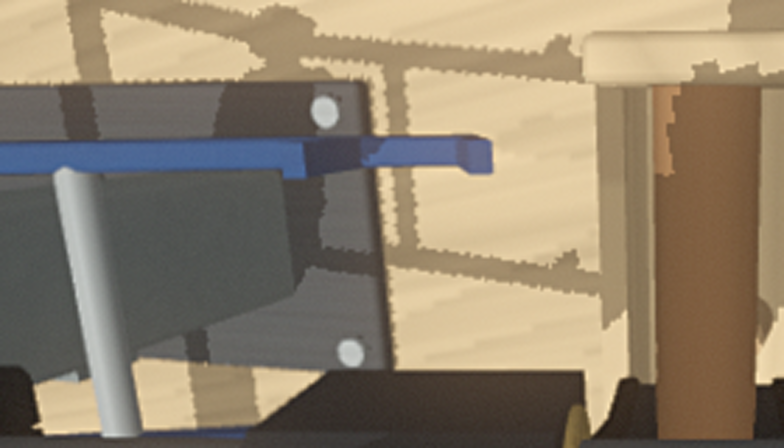

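The fit agrees to about 2–4 px, and the hook bar runs horizontally in the picture, so the yaw is right. I'll nudge the stand origin by (−1.5, −2) mm. Next: lower to handle height 0.178, then slide in.

```bash
sed -i 's/^O=.*/O=np.array([0.6114,0.0267]); PSI=-1.784/' h.py; python3 - <<'E'
from h import *
Rm=toolR(PSI,np.radians(12))
for L in ((.289,0,.178),(.169,0,.178),(.169,0,.138)):
    p=stand_pts(O,PSI,[L])[0]; goto(tcp(p,Rm),Rm)
E
```

```text
shift [59.5 -0.4 14. ] turn [-0.002  0.001  0.001] dist 61.0 ang 0.003
shift [  84.3   -0.6 -103.4] turn [-0.002  0.001  0.001] dist 133.0 ang 0.003
shift [123.4  -0.5 -95.2] turn [-0.002  0.001  0.001] dist 156.0 ang 0.003
```

{"api": "arm_command", "payload": {"targets": [[255,8,0,2,0,0,0],[255,24,0,6,0,0,0],[255,42,0,10,0,0,0],[255,55,0,13,0,0,0],[255,60,0,14,0,0,0],[255,61,0,9,0,0,0],[255,63,0,-1,0,0,0],[255,66,0,-13,0,0,0],[255,68,0,-22,0,0,0],[255,68,0,-24,0,0,0]]}}

```text
time: 6.45
ee_pos: [0.5611, -0.2102, 0.1598]
eef_rot: [0.604, 0.489, -0.489, 0.396]
ft_force: [0.1, 0.8, -2.8]
width: 0.0172
```

```bash
python3 - <<'E'
from h import *
s=read_state(); print(s["ee_pos"],s["width"],s["ft_force"])
Rm=toolR(PSI,np.radians(12))
for L in ((.169,0,.178),(.169,0,.138)):
    p=stand_pts(O,PSI,[L])[0]; goto(tcp(p,Rm),Rm)
im=camera("wrist")[:,:,::-1]; cv2.imwrite("pics/w4.png",im); np.savez("w4.npz",p=s["ee_pos"],q=s["eef_rot"])
im=camera("scene")[:,:,::-1]; crop(im,150,100,330,280,3.3,"pics/s4c.png")
E
```

```text
[ 0.56109677 -0.21020833  0.15983076] 0.017218733963607576 [ 0.09461318  0.81362072 -2.76441564]
shift [ 16.4  -0.8 -75.4] turn [0.002 0.    0.001] dist 77.0 ang 0.003
shift [ 55.6  -0.7 -67.1] turn [0.002 0.    0.001] dist 87.0 ang 0.003
```

View pics/w4.png

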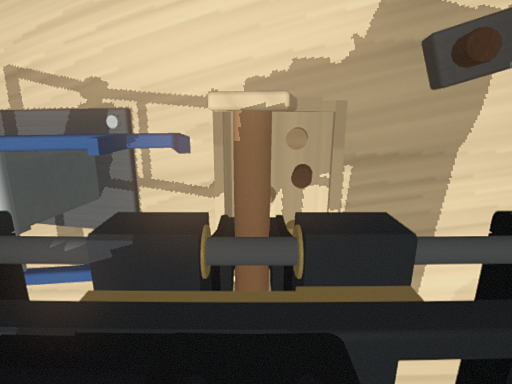

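View pics/s4c.png

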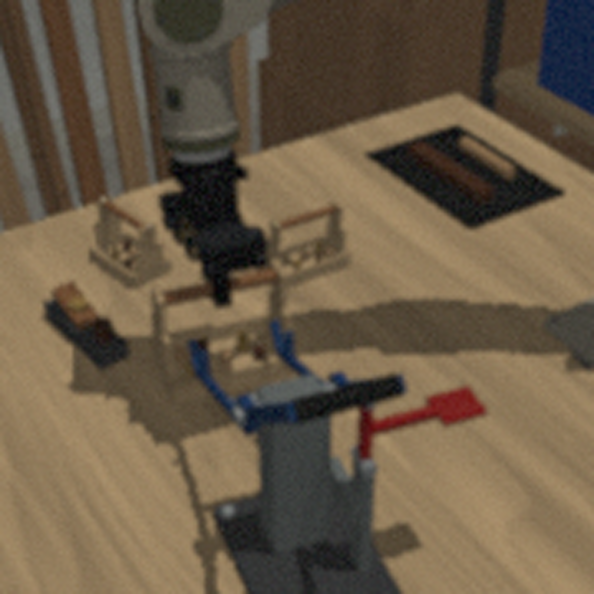

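The hook tip is at (186,144), and the other hook bar is now visible at (57,274). One more check before sliding in.

```bash
python3 - <<'E'
from h import *
d=np.load("w4.npz"); st=dict(ee_pos=d["p"],eef_rot=d["q"]); c=cam("wrist",st)
print(proj(c,stand_pts(O,PSI,[(.201,.05,.15),(.201,-.05,.15),(.07,.075,.012),(.07,-.075,.012),(.1,.05,.172),(.1,-.05,.172),(.14,.05,.15),(.14,-.05,.15)])).round(1))
g=st["ee_pos"]-.019*R.from_quat(st["eef_rot"]).as_matrix()[:,0]; print(proj(c,[g,g+[.07*.977,-.07*.212,0]]))
im=cv2.imread("pics/w4.png"); crop(im,0,90,300,300,2.6,"pics/w4c.png")
E
```

```text
[[186.6 143.1]
 [194.1 290.7]
 [126.6 105.8]
 [138.5 232.3]
 [ 17.4 143.4]
 [ 45.  289.2]
 [ 98.4 141.1]
 [115.5 279.9]]
[[250.01160771 245.53523654]
 [250.45685148 105.61112435]]
```

View pics/w4c.png

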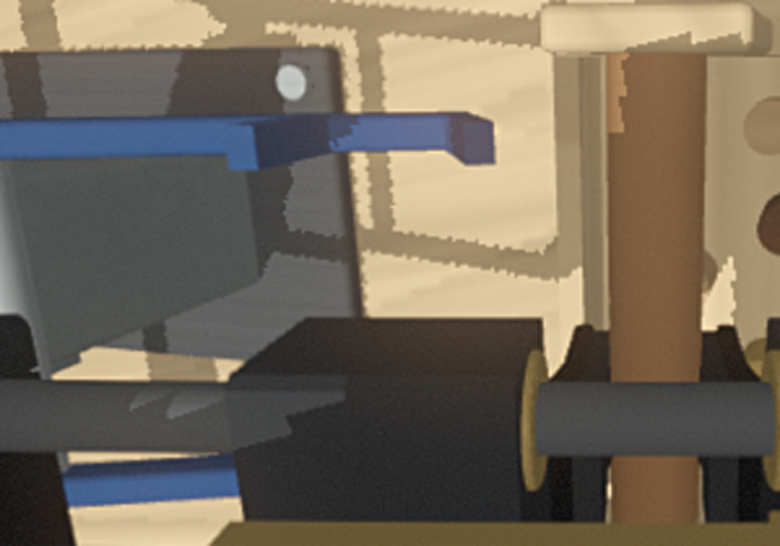

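The upper hook matches within 1 px. Sliding in to above the seat.

{"api": "arm_command", "payload": {"targets": [[255,1,0,-4,0,0,0],[255,3,0,-13,0,0,0],[255,6,0,-26,0,0,0],[255,9,0,-40,0,0,0],[255,12,0,-54,0,0,0],[255,14,-1,-65,0,0,0],[255,16,-1,-73,0,0,0],[255,16,-1,-75,0,0,0],[255,16,-1,-75,0,0,0]]}}

```text
time: 7.45
ee_pos: [0.5757, -0.1374, 0.1592]
eef_rot: [0.604, 0.488, -0.49, 0.395]
ft_force: [-0.1, -0.6, -3.0]
width: 0.0173
```

```bash
python3 - <<'E'
from h import *
s=read_state(); print(s["ee_pos"],s["width"],s["ft_force"])
Rm=toolR(PSI,np.radians(12))
for L in ((.169,0,.138),):
    p=stand_pts(O,PSI,[L])[0]; goto(tcp(p,Rm),Rm)
im=camera("wrist")[:,:,::-1]; cv2.imwrite("pics/w5.png",im)
im=camera("scene")[:,:,::-1]; crop(im,150,100,330,280,3.3,"pics/s5c.png")
E
```

```text
[ 0.57566096 -0.13743311  0.15923505] 0.017304699752632935 [-0.06317208 -0.58576848 -2.96709501]
shift [39.6  0.2  5.4] turn [-0.     0.001  0.001] dist 40.0 ang 0.001
```

View pics/w5.png

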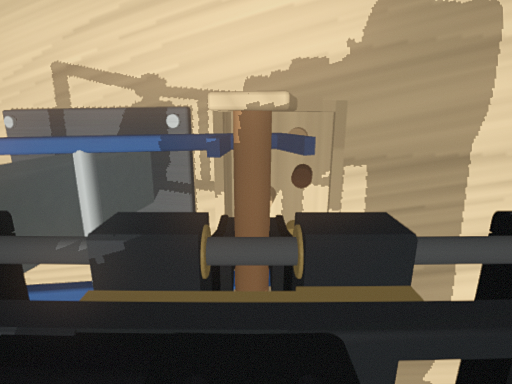

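View pics/s5c.png

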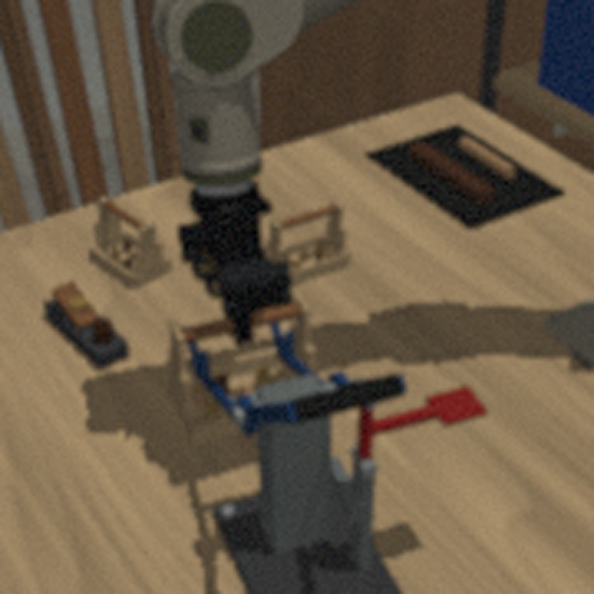

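The hook now lies under the handle, with the dowel (col 252) between the inner prong (col 215) and the outer tip (col 310). Lowering slowly.

{"api": "arm_command", "payload": {"targets": [[255,4,0,1,0,0,0],[255,10,0,1,0,0,0],[255,17,0,2,0,0,0],[255,24,0,3,0,0,0],[255,30,0,4,0,0,0],[255,34,0,5,0,0,0],[255,36,0,5,0,0,0]]}}

```text
time: 8.25
ee_pos: [0.5759, -0.135, 0.1223]
eef_rot: [0.604, 0.488, -0.491, 0.395]
ft_force: [1.1, 0.1, -2.5]
width: 0.0172
```

{"api": "arm_command", "payload": {"targets": [[255,1,0,0,0,0,0],[255,2,0,0,0,0,0],[255,3,0,1,0,0,0],[255,4,0,1,0,0,0],[255,4,0,1,0,0,0]]}}

```text
time: 8.75
ee_pos: [0.5761, -0.1352, 0.1188]
eef_rot: [0.605, 0.488, -0.49, 0.395]
ft_force: [0.2, -0.4, -2.5]
width: 0.017
```

```bash
python3 - <<'E'
from h import *
s=read_state(); print(s["ee_pos"],s["width"],s["ft_force"])
im=camera("wrist")[:,:,::-1]; cv2.imwrite("pics/w6.png",im)
im=camera("scene")[:,:,::-1]; crop(im,150,100,330,280,3.3,"pics/s6c.png")
E
```

```text
[ 0.57610116 -0.13520428  0.11878437] 0.016964104791634488 [ 0.24546875 -0.3714809  -2.50094327]
```

View pics/w6.png

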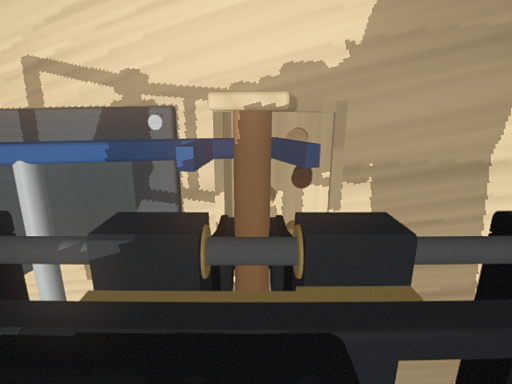

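View pics/s6c.png

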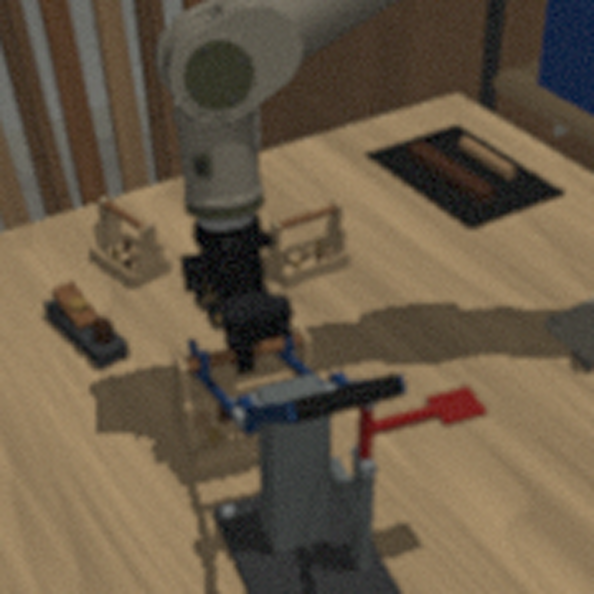

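The handle sits between the prong and the tip in both views, but the wrist still carries about 2.5 N. I'll ease down a little more.

{"api": "arm_command", "payload": {"targets": [[255,1,0,0,0,0,0],[255,1,0,0,0,0,0],[255,2,0,0,0,0,0],[255,2,0,0,0,0,0]]}}

```text
time: 9.25
ee_pos: [0.5763, -0.1348, 0.1177]
eef_rot: [0.605, 0.488, -0.49, 0.395]
ft_force: [-4.7, -0.3, 7.7]
width: 0.0172
```

Contact at +7.7 N, so the handle is seated. I'll unload 1 mm and open.

{"api": "arm_command", "payload": {"targets": [[200,-1,0,0,0,0,0],[0,-1,0,0,0,0,0],[0,-1,0,0,0,0,0],[0,-1,0,0,0,0,0],[0,-1,0,0,0,0,0],[0,-1,0,0,0,0,0],[0,-1,0,0,0,0,0],[0,-1,0,0,0,0,0]]}}

```text
time: 10.05
ee_pos: [0.5761, -0.1349, 0.1178]
eef_rot: [0.605, 0.488, -0.49, 0.395]
ft_force: [-0.6, 0.5, -0.2]
width: 0.0668
```

```bash
python3 - <<'E'
from h import *
s=read_state(); print(s["ee_pos"],s["width"],s["ft_force"])
im=camera("wrist")[:,:,::-1]; cv2.imwrite("pics/w7.png",im)
E
```

```text
[ 0.57611341 -0.13487824  0.11776394] 0.06682282395300554 [-0.5950721   0.52963166 -0.21652703]
```

View pics/w7.png

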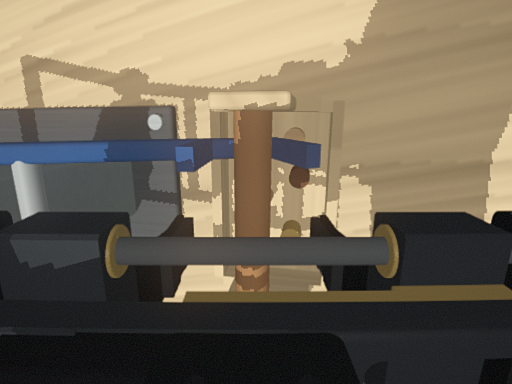

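Released: the tote stays on the hook and the force is near zero. Withdrawing up along the tool axis.

{"api": "arm_command", "payload": {"targets": [[0,-4,0,0,0,0,0],[0,-12,0,0,0,0,0],[0,-25,0,0,0,0,0],[0,-42,0,0,0,0,0],[0,-62,0,0,0,0,0],[0,-85,0,0,0,0,0],[0,-115,0,0,0,0,0],[0,-145,0,0,0,0,0],[0,-170,0,0,0,0,0],[0,-170,0,0,0,0,0]]}}

```text
time: 11.1
ee_pos: [0.57, -0.1709, 0.2892]
eef_rot: [0.606, 0.486, -0.489, 0.397]
ft_force: [0.1, -0.4, -0.1]
width: 0.0868
```

```bash
python3 - <<'E'
from h import *
s=read_state(); print(s["ee_pos"],s["width"],s["ft_force"])
im=camera("top")[:,:,::-1]; crop(im,150,80,350,220,4,"pics/t8c.png")
im=camera("scene")[:,:,::-1]; crop(im,150,100,330,280,3.3,"pics/s8c.png")
pad=stand_pts(O,PSI,[(-.065,-.15,.205)])[0]; print(pad)
Rm=toolR(PSI,0); goto([pad[0],pad[1],.30],Rm)
E
```

```text
[ 0.56998673 -0.17089312  0.28923924] 0.08683427561028259 [ 0.08409276 -0.36486732 -0.11109684]
[0.47854978 0.12196709 0.205     ]
shift [  40.4 -150.3 -263.1] turn [-0.001 -0.208 -0.   ] dist 306.0 ang 0.208
```

View pics/t8c.png

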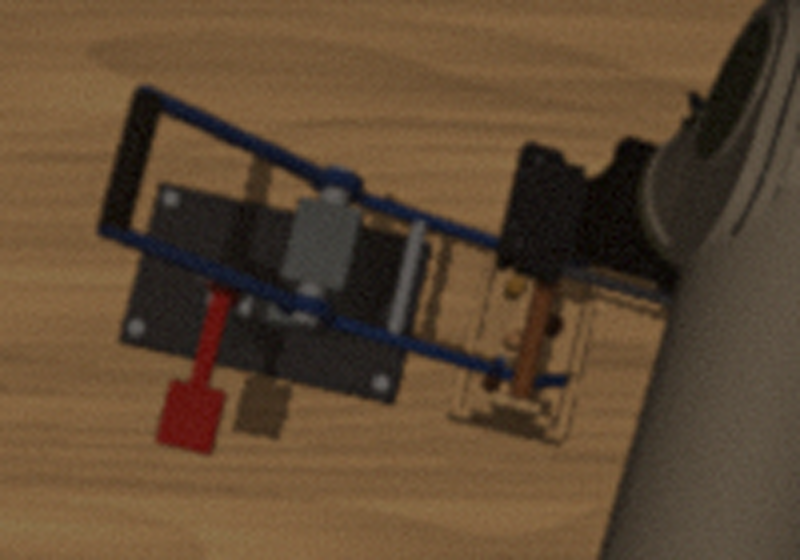

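View pics/s8c.png

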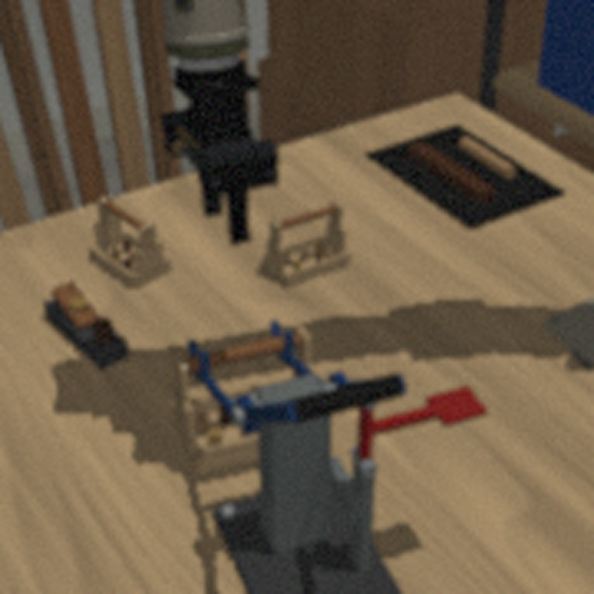

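The tote hangs from both hooks in both views. Next I'll go above the catch paddle with the fingers shut.

{"api": "arm_command", "payload": {"targets": [[255,40,-150,-263,0,-0.208,0],[255,40,-150,-263,0,-0.208,0],[255,40,-150,-263,0,-0.208,0],[255,40,-150,-263,0,-0.208,0],[255,40,-150,-263,0,-0.208,0],[255,40,-150,-263,0,-0.208,0],[255,40,-150,-263,0,-0.208,0],[255,40,-150,-263,0,-0.208,0],[255,40,-150,-263,0,-0.208,0],[255,40,-150,-263,0,-0.208,0]]}}

```text
time: 12.2
ee_pos: [0.4789, 0.1202, 0.2991]
eef_rot: [-0.551, -0.444, 0.551, -0.443]
ft_force: [-0.0, -0.7, -0.3]
width: 0.015
```

```bash
python3 - <<'E'
from h import *
s=read_state(); print(s["ee_pos"],s["width"],s["ft_force"]); c=cam("wrist",s)
im=camera("wrist")[:,:,::-1]; cv2.imwrite("pics/w9.png",im); np.savez("w9.npz",p=s["ee_pos"],q=s["eef_rot"])
print(proj(c,stand_pts(O,PSI,[(-.065,-.15,.205),(-.087,-.125,.205),(-.043,-.125,.205),(-.13,-.05,.309),(-.13,.05,.309)])).round(1))
hsv=cv2.cvtColor(im,cv2.COLOR_BGR2HSV); m=((hsv[...,0]<8)|(hsv[...,0]>172))&(hsv[...,1]>170)&(hsv[...,2]>60)
ys,xs=np.nonzero(m); print(len(xs),xs.min(),xs.max(),ys.min(),ys.max())
E
```

```text
[0.47894768 0.12022357 0.29913122] 0.014981781424023668 [-0.03240509 -0.6737081  -0.32610163]
[[ 248.6  191.4]
 [ 223.   163.5]
 [ 274.   163.4]
 [ 108.1   43.1]
 [  87.2 -212.3]]
301 223 270 77 218
```

View pics/w9.png

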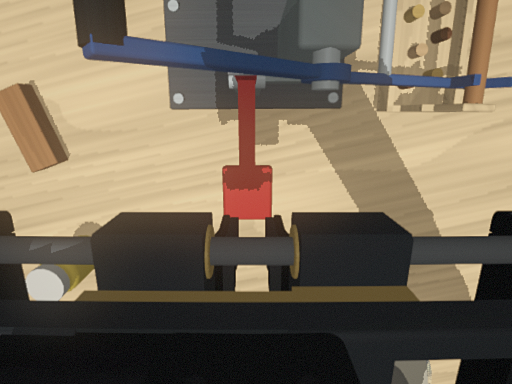

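The paddle is at (247,194), within 3 px of the prediction, and right under the fingertips. Going down to contact and then pressing.

{"api": "arm_command", "payload": {"targets": [[255,20,0,0,0,0,0],[255,45,0,0,0,0,0],[255,65,0,0,0,0,0],[255,80,0,0,0,0,0],[255,88,0,0,0,0,0],[255,95,0,0,0,0,0],[255,103,0,0,0,0,0],[255,112,0,0,0,0,0],[255,121,0,0,0,0,0],[255,130,0,0,0,0,0]]}}

```text
time: 13.25
ee_pos: [0.4778, 0.1224, 0.1688]
eef_rot: [-0.55, -0.445, 0.551, -0.443]
ft_force: [-6.6, 0.6, 2.5]
width: 0.0003
```

{"api": "arm_command", "payload": {"targets": [[255,8,0,0,0,0,0],[255,16,0,0,0,0,0],[255,24,0,0,0,0,0],[255,31,0,0,0,0,0],[255,36,0,0,0,0,0],[255,39,0,0,0,0,0],[255,39,0,0,0,0,0]]}}

```text
time: 13.95
ee_pos: [0.4792, 0.1221, 0.1323]
eef_rot: [0.551, 0.444, -0.55, 0.444]
ft_force: [-7.3, -2.1, 18.7]
width: 0.0004
```

```bash
python3 - <<'E'
from h import *
im=camera("scene")[:,:,::-1]; crop(im,150,100,330,280,3.3,"pics/s10c.png")
im=camera("wrist")[:,:,::-1]; cv2.imwrite("pics/w10.png",im)
E
```

```text
(no output)
```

View pics/s10c.png

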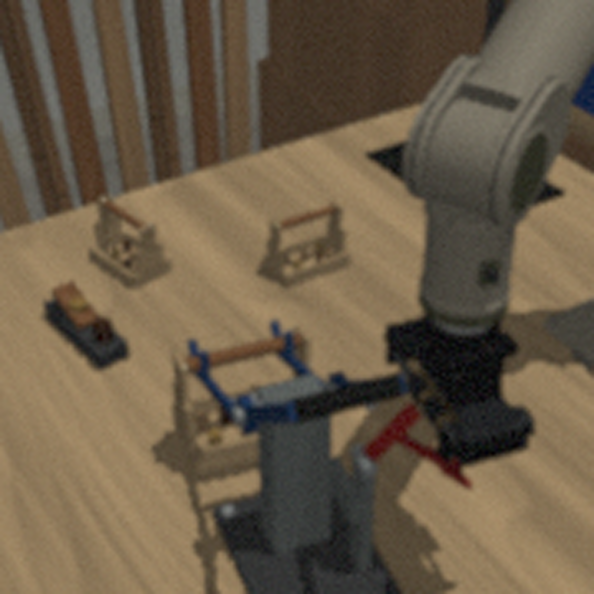

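View pics/w10.png

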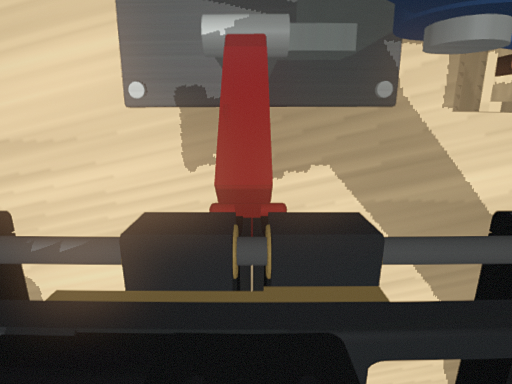

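The strut has swung clear, standing at about 45° in the scene view (370,455)→(415,410). The force jumped from 2.5 to 18.7 N near z = 0.130, the height expected at the stop. One small extra press to confirm.

{"api": "arm_command", "payload": {"targets": [[255,1,0,0,0,0,0],[255,2,0,0,0,0,0],[255,2,0,0,0,0,0]]}}

```text
time: 14.35
ee_pos: [0.4795, 0.1221, 0.1316]
eef_rot: [0.551, 0.443, -0.55, 0.444]
ft_force: [-14.3, -3.9, 32.1]
width: 0.0003
```

{"api": "arm_command", "payload": {"targets": [[255,-8,0,0,0,0,0],[255,-30,0,0,0,0,0],[255,-70,0,0,0,0,0],[255,-115,0,0,0,0,0],[255,-160,0,0,0,0,0],[255,-205,0,0,0,0,0],[0,-250,0,0,0,0,0],[0,-280,0,0,0,0,0],[0,-280,0,0,0,0,0]]}}

```text
time: 15.25
ee_pos: [0.4801, 0.1222, 0.4128]
eef_rot: [0.553, 0.443, -0.548, 0.444]
ft_force: [0.0, 1.0, -0.3]
width: 0.0173
```

```bash
python3 - <<'E'
from h import *
s=read_state(); c=cam("wrist",s); np.savez("w11.npz",p=s["ee_pos"],q=s["eef_rot"])
im=camera("wrist")[:,:,::-1]; cv2.imwrite("pics/w11.png",im)
im=camera("scene")[:,:,::-1]; crop(im,150,100,330,280,3.3,"pics/s11c.png")
g=stand_pts(O,PSI,[(-.13,0,.309)])[0]; Rm=toolR(PSI,0)
print(g,proj(c,stand_pts(O,PSI,[(-.13,-.045,.309),(-.13,.045,.309)])).round(1)); goto([g[0],g[1],.41],Rm)
E
```

```text
[0.63890698 0.15375655 0.309     ] [[173.9  68.6]
 [167.9 -53.2]]
shift [ -1.4 149.4 -65.2] turn [-0.001 -0.001  0.   ] dist 163.0 ang 0.001
```

View pics/w11.png

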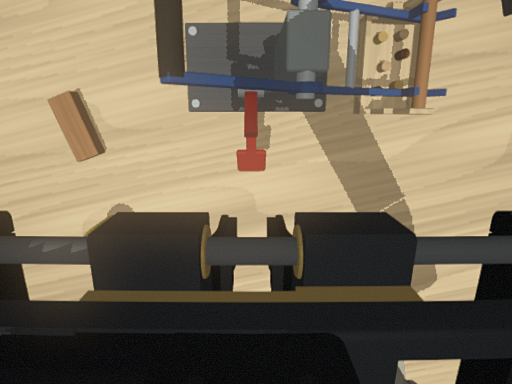

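View pics/s11c.png

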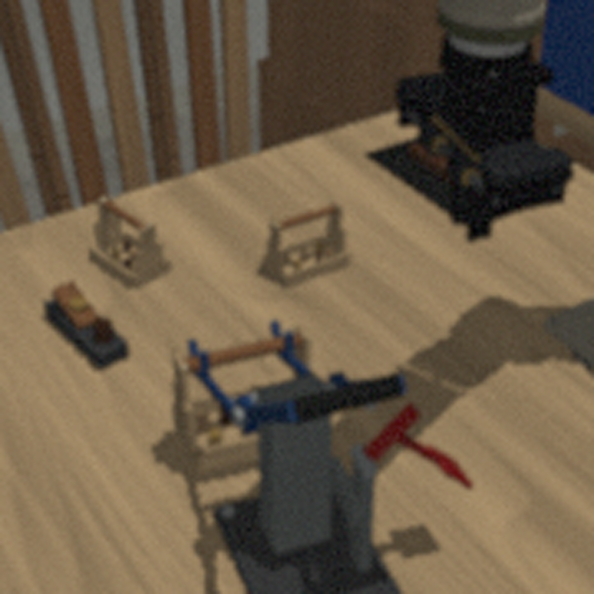

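The extra press gained 0.7 mm and took the force to 32 N, a hard stop, so the catch is fully off and stays there. The tote still hangs. The grip bar is at column ~172, row 70, which matches the prediction (174,69). Going above it.

{"api": "arm_command", "payload": {"targets": [[0,-1,45,-20,0,0,0],[0,-1,90,-39,0,0,0],[0,-1,130,-57,0,0,0],[0,-1,149,-65,0,0,0],[0,-1,149,-65,0,0,0],[0,-1,149,-65,0,0,0],[0,-1,149,-65,0,0,0]]}}

```text
time: 16.05
ee_pos: [0.6374, 0.1537, 0.4095]
eef_rot: [-0.55, -0.444, 0.551, -0.444]
ft_force: [-1.1, -0.8, 0.4]
width: 0.0804
```

```bash
python3 - <<'E'
from h import *
s=read_state(); c=cam("wrist",s); print(s["ee_pos"],s["width"])
im=camera("wrist")[:,:,::-1]; cv2.imwrite("pics/w12.png",im)
print(proj(c,stand_pts(O,PSI,[(-.13,-.045,.309),(-.13,.045,.309)])).round(1)); g=stand_pts(O,PSI,[(-.13,0,.309)])[0]; Rm=toolR(PSI,0); goto([g[0],g[1],.290],Rm)
E
```

```text
[0.63739956 0.15373101 0.40949986] 0.08044401385823605
[[250.1 233.9]
 [250.1 136.8]]
shift [120.    1.5  -0.4] turn [-0.    -0.001  0.001] dist 120.0 ang 0.001
```

View pics/w12.png

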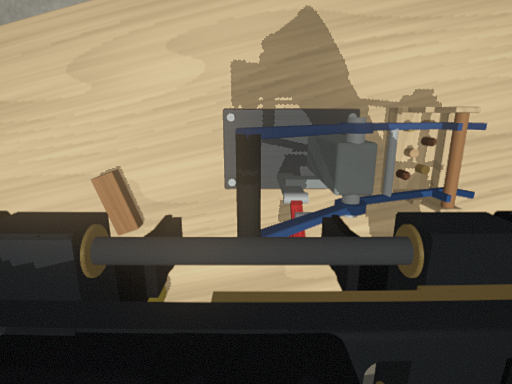

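The bar is centred at column 249, rows 137–235, between the fingers. Descending and gripping.

{"api": "arm_command", "payload": {"newtons": 45, "targets": [[0,15,1,0,0,0,0],[0,40,1,0,0,0,0],[0,70,1,0,0,0,0],[0,95,1,0,0,0,0],[0,112,1,0,0,0,0],[0,120,1,0,0,0,0],[0,120,1,0,0,0,0],[255,120,1,0,0,0,0],[255,120,1,0,0,0,0],[255,120,1,0,0,0,0]]}}

```text
time: 17.1
ee_pos: [0.6392, 0.1539, 0.2905]
eef_rot: [0.551, 0.444, -0.55, 0.444]
ft_force: [-0.6, -0.5, -0.6]
width: 0.0706
```

{"api": "arm_command", "payload": {"targets": [[255,0,0,0,0,0,0],[255,0,0,0,0,0,0],[255,0,0,0,0,0,0],[255,0,0,0,0,0,0],[255,0,0,0,0,0,0],[255,0,0,0,0,0,0],[255,0,0,0,0,0,0],[255,0,0,0,0,0,0],[255,0,0,0,0,0,0],[255,0,0,0,0,0,0]]}}

```text
time: 18.1
ee_pos: [0.6394, 0.1561, 0.2899]
eef_rot: [0.551, 0.445, -0.549, 0.443]
ft_force: [5.6, 6.6, -1.7]
width: 0.0207
```

```bash
python3 - <<'E'
from h import *
s=read_state(); print(s["ee_pos"],s["width"],s["ft_force"])
a0=np.arctan2(.109,.130); g0=s["ee_pos"]
C=R.from_quat(s["eef_rot"]).as_matrix()
# bar angle from -x axis: at lever q -> a0-q
for q in np.linspace(0,.74,11):
    a=a0-q; dx=-.1697*(np.cos(a)-np.cos(a0)); dz=.1697*(np.sin(a)-np.sin(a0))
    w=np.array([dx*np.cos(PSI),dx*np.sin(PSI),dz]); print(q.round(2),(C.T@w*1000).round(1))
E
```

```text
[0.63941004 0.15605144 0.28986471] 0.020664872484580266 [ 5.62304917  6.58369055 -1.66477875]
0.0 [0. 0. 0.]
0.07 [ 9.9  0.  -7.7]
0.15 [ 20.4   0.  -14.6]
0.22 [ 31.4   0.  -20.7]
0.3 [ 42.8   0.  -26. ]
0.37 [ 54.5   0.  -30.4]
0.44 [ 66.6   0.1 -33.9]
0.52 [ 78.9   0.1 -36.6]
0.59 [ 91.3   0.1 -38.3]
0.67 [ 1.038e+02  1.000e-01 -3.910e+01]
0.74 [ 1.164e+02  1.000e-01 -3.900e+01]
```

The bar is gripped (20.7 mm) and the compliance shows it about 2 mm further out than I assumed, so I'll add −2 mm along z. Now pulling along the arc, first half.

{"api": "arm_command", "payload": {"targets": [[255,0,0,-2,0,0,0],[255,4,0,-5,0,0,0],[255,10,0,-10,0,0,0],[255,15,0,-13,0,0,0],[255,20,0,-17,0,0,0],[255,26,0,-20,0,0,0],[255,31,0,-23,0,0,0],[255,37,0,-26,0,0,0],[255,43,0,-28,0,0,0],[255,43,0,-28,0,0,0]]}}

```text
time: 19.1
ee_pos: [0.6449, 0.1809, 0.2469]
eef_rot: [-0.55, -0.444, 0.551, -0.444]
ft_force: [-1.2, -2.2, 6.5]
width: 0.0205
```

```bash
python3 - <<'E'
from h import *
s=read_state(); print(s["ee_pos"],s["width"],s["ft_force"])
im=camera("scene")[:,:,::-1]; crop(im,150,80,330,260,3.3,"pics/s13c.png")
im=camera("wrist")[:,:,::-1]; cv2.imwrite("pics/w13.png",im)
E
```

```text
[0.64488849 0.18090673 0.24685185] 0.020467656192161645 [-1.21743227 -2.19108962  6.49551126]
```

View pics/s13c.png

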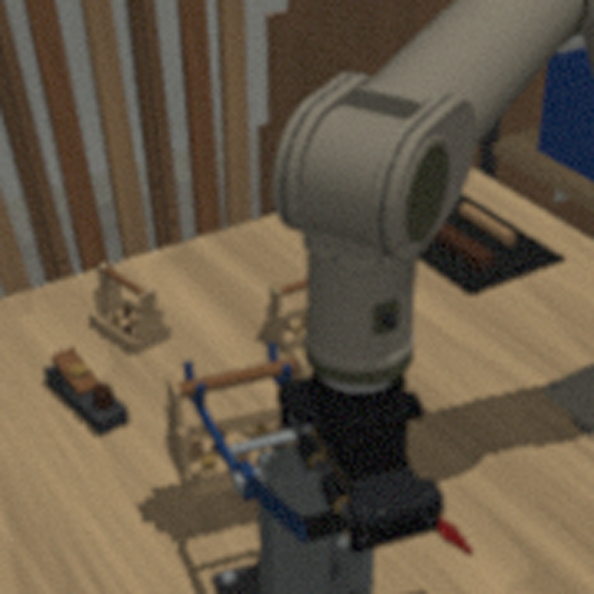

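View pics/w13.png

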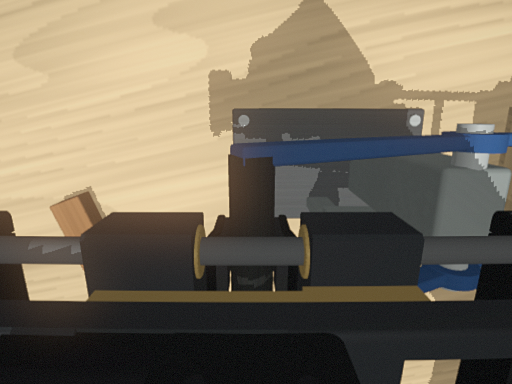

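The lever turns, the tote is rising, and the force is 6.5 N upward as expected. Second half, down to the stop.

{"api": "arm_command", "payload": {"targets": [[255,6,0,-2,0,0,0],[255,12,0,-4,0,0,0],[255,18,0,-6,0,0,0],[255,24,0,-8,0,0,0],[255,30,0,-9,0,0,0],[255,36,0,-11,0,0,0],[255,42,0,-12,0,0,0],[255,48,0,-12,0,0,0],[255,54,0,-13,0,0,0],[255,59,0,-13,0,0,0]]}}

```text
time: 20.2
ee_pos: [0.6479, 0.1948, 0.189]
eef_rot: [0.551, 0.444, -0.55, 0.444]
ft_force: [-1.2, 2.0, 9.3]
width: 0.0198
```

{"api": "arm_command", "payload": {"targets": [[255,3,0,0,0,0,0],[255,6,0,0,0,0,0],[255,8,0,0,0,0,0],[255,8,0,0,0,0,0]]}}

```text
time: 20.6
ee_pos: [0.6481, 0.1953, 0.1811]
eef_rot: [0.551, 0.445, -0.549, 0.444]
ft_force: [-0.5, 3.2, 7.4]
width: 0.0194
```

No stop felt yet, so pressing on in small steps. The width is creeping down, so I'm watching for slip.

{"api": "arm_command", "payload": {"newtons": 60, "targets": [[255,2,0,0,0,0,0],[255,4,0,0,0,0,0],[255,5,0,0,0,0,0],[255,5,0,0,0,0,0]]}}

```text
time: 21.0
ee_pos: [0.6481, 0.1955, 0.1764]
eef_rot: [0.551, 0.445, -0.549, 0.444]
ft_force: [0.0, 4.3, 9.9]
width: 0.0197
```

```bash
python3 - <<'E'
from h import *
s=read_state(); print(s["ee_pos"],s["width"],s["ft_force"])
im=camera("scene")[:,:,::-1]; cv2.imwrite("pics/s14.png",im); crop(im,150,80,330,260,3.3,"pics/s14c.png")
im=camera("wrist")[:,:,::-1]; cv2.imwrite("pics/w14.png",im)
im=camera("top")[:,:,::-1]; cv2.imwrite("pics/t14.png",im);crop(im,150,80,350,220,4,"pics/t14c.png")
E
```

```text
[0.64810782 0.19548166 0.1764199 ] 0.01966371200719105 [0.04474411 4.32685584 9.89916961]
```

View pics/s14c.png

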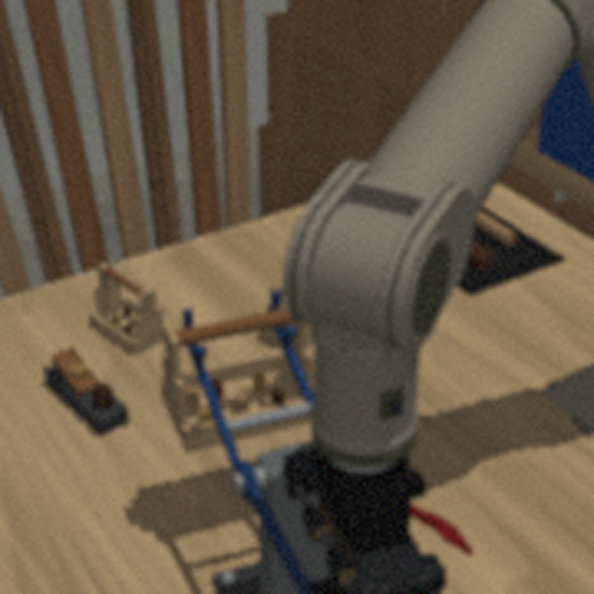

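View pics/w14.png

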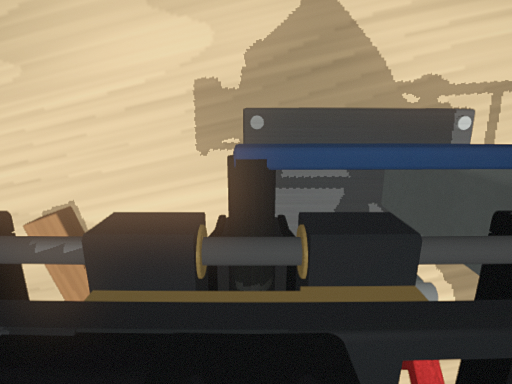

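View pics/t14c.png

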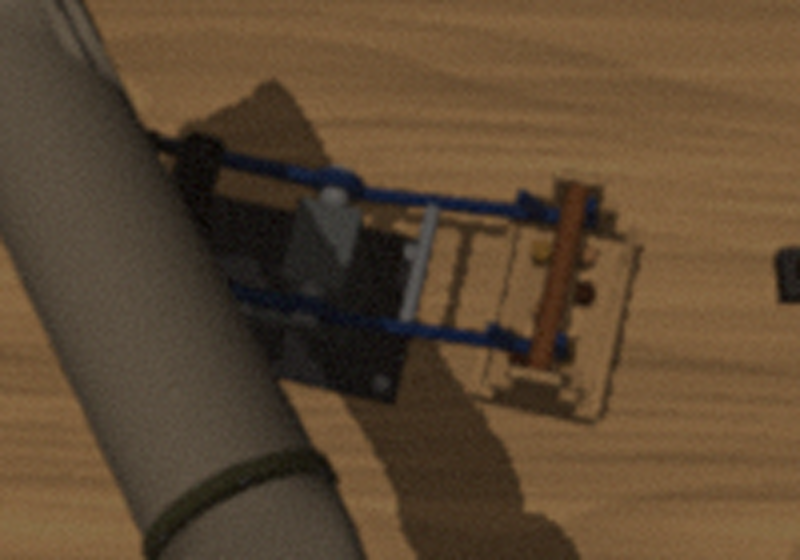

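```bash
python3 - <<'E'
from h import *
s=read_state(); c=cam("wrist",s); C=R.from_quat(s["eef_rot"]).as_matrix()
for d in (.005,.010,.015,.019,.023,.03):
    g=s["ee_pos"]-C[:,0]*d; print(d,proj(c,[g+C[:,1]*.045,g+C[:,1]*.055]).round(1).tolist())
ct,cs=cam("top"),cam("scene")
# predicted handle ends for lever 0.7
E=stand_pts(O,PSI,[(.169,.07,.262),(.169,-.07,.262)]); E2=stand_pts(O,PSI,[(.172,.07,.255),(.172,-.07,.255)])
print("top pred",proj(ct,E).round(1).tolist(),proj(ct,E2).round(1).tolist()); print("scene pred",proj(cs,E).round(1).tolist(),proj(cs,E2).round(1).tolist())
t1=(150+573.5/4-.4,80+184/4-.4); t2=(150+540/4-.4,80+366/4-.4); s1=(150+183/3.3-.4,80+337/3.3-.4)
print("obs top",t1,t2,"scene left",s1); print(tri(ct,t1,cs,s1))
im=cv2.imread("pics/s14.png"); crop(im,185,155,265,240,7,"pics/s14d.png")
im=cv2.imread("pics/w14.png"); crop(im,200,130,310,220,6,"pics/w14d.png")
E
```

```text
0.005 [[249.9, 155.4], [249.9, 136.2]]
0.01 [[249.8, 156.8], [249.8, 137.0]]
0.015 [[249.8, 158.2], [249.8, 137.8]]
0.019 [[249.7, 159.4], [249.7, 138.4]]
0.023 [[249.7, 160.7], [249.7, 139.2]]
0.03 [[249.6, 163.2], [249.6, 140.5]]
top pred [[292.3, 125.9], [281.7, 172.0]] [[293.1, 126.8], [282.6, 172.7]]
scene pred [[202.2, 182.8], [239.6, 175.0]] [[202.1, 184.0], [239.3, 176.2]]
obs top (292.975, 125.6) (284.6, 171.1) scene left (205.05454545454546, 181.72121212121212)
(array([ 0.63880769, -0.15158366,  0.26752543]), np.float64(0.010061161109468178))
```

View pics/s14d.png

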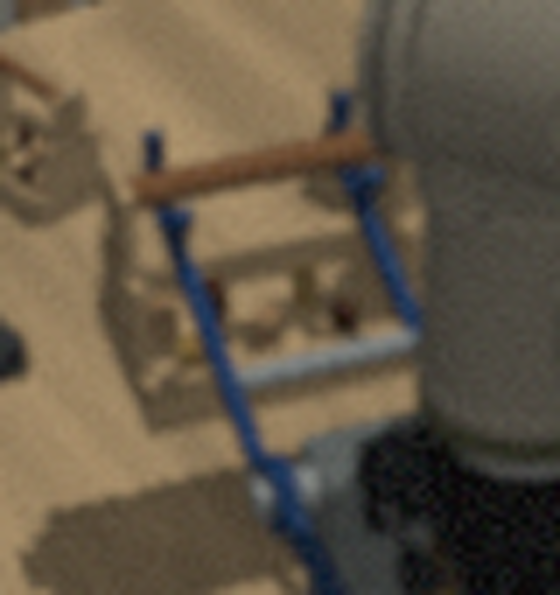

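View pics/w14d.png

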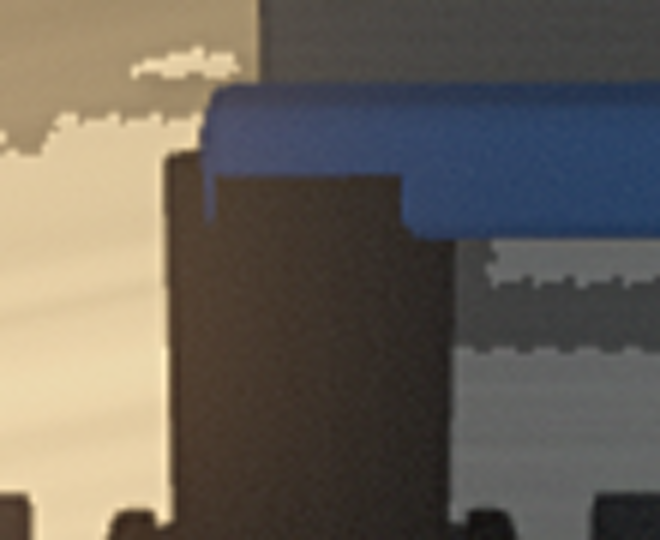

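The wrist view shows the blue side bar with parallel edges (rows 145–168 along its length), so the lever is about level. Triangulation puts the handle near 0.265 m, against 0.262 expected at the stop. Pressing a little more to confirm the stop.

{"api": "arm_command", "payload": {"newtons": 60, "targets": [[255,1,0,2,0,0,0],[255,3,0,2,0,0,0],[255,5,0,2,0,0,0],[255,5,0,2,0,0,0],[255,5,0,2,0,0,0]]}}

```text
time: 21.65
ee_pos: [0.6482, 0.1955, 0.1722]
eef_rot: [0.552, 0.445, -0.548, 0.444]
ft_force: [1.6, 9.0, 9.3]
width: 0.0191
```

```bash
python3 - <<'E'
from h import *
s=read_state(); print(s["ee_pos"],s["width"],s["ft_force"])
im=camera("scene")[:,:,::-1]; cv2.imwrite("pics/s15.png",im)
im=camera("wrist")[:,:,::-1]; cv2.imwrite("pics/w15.png",im)
im=camera("top")[:,:,::-1]; cv2.imwrite("pics/t15.png",im)
for n in ("s","t"):
    a=cv2.imread(f"pics/{n}14.png");b=cv2.imread(f"pics/{n}15.png")
    x0,x1,y0,y1=(195,245,165,215) if n=="s" else (255,300,120,180)
    sh=cv2.phaseCorrelate(np.float32(cv2.cvtColor(a,6))[y0:y1,x0:x1],np.float32(cv2.cvtColor(b,6))[y0:y1,x0:x1]); print(n,sh)
for n in (13,14,15):
    g=cv2.cvtColor(cv2.imread(f"pics/w{n}.png"),6); print(n,g[190,215:290:1].tolist())
E
```

```text
[0.64817701 0.195517   0.17224269] 0.019137878664811182 [1.63500777 9.02924201 9.26260284]
s ((0.16204029236435957, -0.7467955135879372), 1.027706032180786)
t ((0.2953544846294349, -0.29224026567302275), 0.9897368307466861)
13 [213, 213, 213, 214, 213, 213, 214, 213, 214, 213, 212, 213, 216, 185, 83, 61, 69, 66, 66, 65, 66, 65, 62, 63, 63, 60, 63, 61, 61, 60, 59, 54, 58, 57, 56, 55, 53, 55, 50, 51, 51, 48, 50, 50, 46, 48, 48, 47, 44, 45, 47, 43, 43, 39, 38, 43, 40, 39, 37, 52, 110, 106, 105, 104, 104, 106, 103, 104, 104, 103, 104, 102, 103, 103, 102]
14 [216, 216, 217, 217, 216, 217, 217, 217, 217, 217, 217, 222, 225, 102, 56, 65, 66, 66, 64, 63, 64, 66, 63, 64, 63, 61, 61, 60, 59, 59, 59, 55, 57, 54, 52, 54, 51, 52, 52, 52, 49, 50, 49, 47, 47, 45, 46, 47, 45, 46, 45, 41, 41, 43, 44, 38, 39, 38, 35, 35, 72, 102, 100, 99, 100, 98, 99, 99, 99, 97, 97, 99, 97, 99, 98]
15 [215, 215, 215, 214, 215, 216, 216, 217, 216, 215, 218, 220, 200, 88, 54, 66, 64, 66, 63, 65, 64, 63, 63, 61, 62, 59, 60, 60, 57, 57, 57, 56, 57, 54, 56, 54, 52, 51, 53, 50, 53, 49, 50, 49, 47, 45, 44, 43, 44, 46, 42, 47, 38, 42, 42, 42, 42, 39, 36, 38, 67, 73, 73, 78, 99, 102, 103, 99, 75, 70, 70, 77, 99, 99, 101]
```

View pics/w15.png

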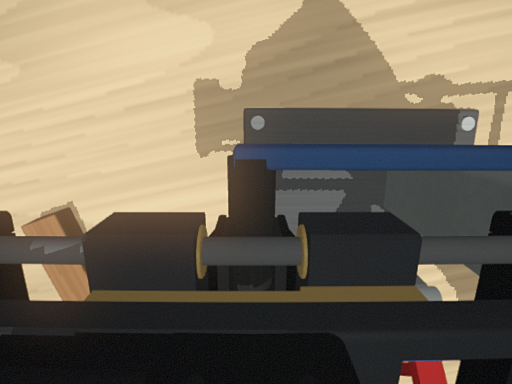

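The apparent bar width (47 px) puts the bar about 26 mm behind the TCP, so at about 0.198 m, which is the stop height within error. The tote may still have risen 2–3 mm on that last press. One more small press, checking whether the tote still moves.

{"api": "arm_command", "payload": {"targets": [[255,2,0,-2,0,0,0],[255,4,0,-2,0,0,0],[255,5,0,-2,0,0,0],[255,5,0,-2,0,0,0],[255,5,0,-2,0,0,0]]}}

```text
time: 22.3
ee_pos: [0.6483, 0.1955, 0.1701]
eef_rot: [0.552, 0.444, -0.548, 0.444]
ft_force: [-10.1, -2.1, 31.6]
width: 0.0192
```

```bash
cat > cmp.py <<'E'
from h import *
import sys
a0,b0=sys.argv[1:3]
s=read_state(); print(s["time"],s["ee_pos"],s["width"],s["ft_force"])
for n,k in (("scene","s"),("wrist","w"),("top","t")): cv2.imwrite(f"pics/{k}{b0}.png",camera(n)[:,:,::-1])
for n in ("s","t"):
    a=cv2.imread(f"pics/{n}{a0}.png");b=cv2.imread(f"pics/{n}{b0}.png")
    x0,x1,y0,y1=(195,245,165,215) if n=="s" else (255,300,120,180)
    f=lambda i:np.float32(cv2.cvtColor(i,6))[y0:y1,x0:x1]
    print(n,np.round(cv2.phaseCorrelate(f(a),f(b),cv2.createHanningWindow((x1-x0,y1-y0),cv2.CV_32F))[0],2))
g=cv2.GaussianBlur(cv2.cvtColor(cv2.imread(f"pics/w{b0}.png"),6),(3,3),0)[186,200:300].astype(float); print("edges",200+np.argmin(np.diff(g)[:50]),250+np.argmax(np.diff(g)[50:]))
E
python3 cmp.py 15 16
```

```text
22.3 [0.64831688 0.19554046 0.17008513] 0.019197242561082545 [-10.1366126   -2.06133933  31.62797059]
s [ 0.15 -0.3 ]
t [ 0.41 -0.02]
edges 227 275
```

The force jumped to 31.6 N with almost no further motion: that's the lever's stop. I'll ease off 2 mm to a moderate hold, still well above the roughly 9 N spring load, and check that it stays.

{"api": "arm_command", "payload": {"targets": [[255,-1,0,0,0,0,0],[255,-2,0,0,0,0,0],[255,-2,0,0,0,0,0],[255,-2,0,0,0,0,0],[255,-2,0,0,0,0,0],[255,-2,0,0,0,0,0]]}}

```text
time: 23.05
ee_pos: [0.6483, 0.1956, 0.1708]
eef_rot: [0.552, 0.444, -0.549, 0.444]
ft_force: [-6.9, 1.1, 22.3]
width: 0.0191
```

```bash
python3 cmp.py 16 17; python3 - <<'E'
from h import *
crop(cv2.imread("pics/s17.png"),150,80,330,260,3.3,"pics/s17c.png"); crop(cv2.imread("pics/t17.png"),90,70,450,280,2.2,"pics/t17c.png")
E
```

```text
23.05 [0.64826531 0.19555299 0.17078716] 0.019106445240376243 [-6.91793706  1.05178561 22.31368041]
s [-0.06  0.23]
t [0.62 0.03]
edges 227 275
```

View pics/s17c.png

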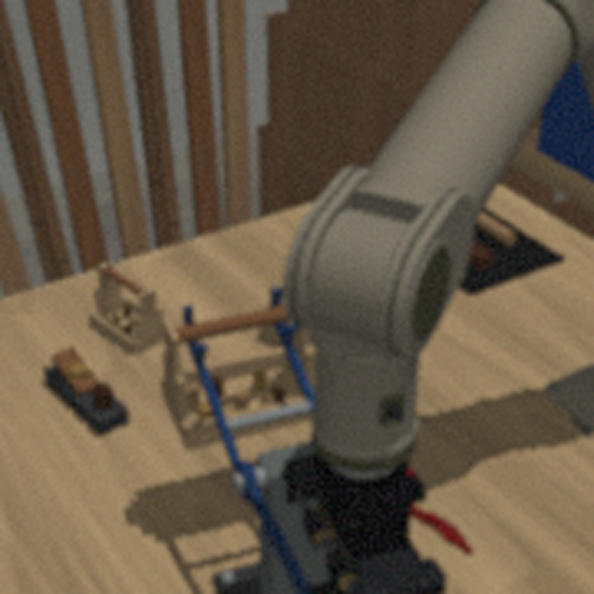

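View pics/t17c.png

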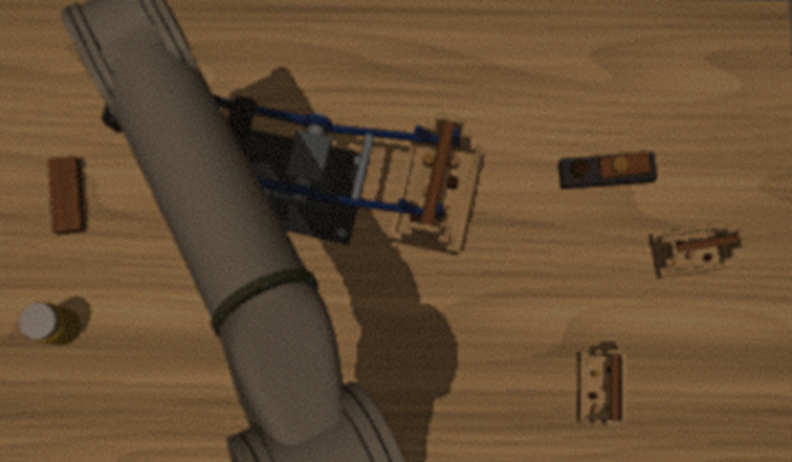

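View pics/w17.png

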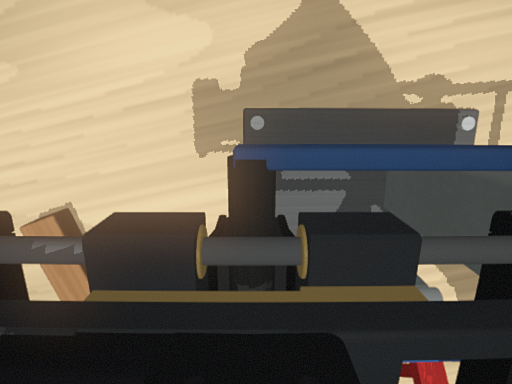

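The hold is steady at 22 N at the stop. The tote hangs raised and untouched, the red paddle is still down, and the glue, offcut and plane stand where they were. Handing in.

```bash
python3 -c "
from bench import *
print(close_job())"
```

```text
the job is handed in; nothing more can be done
None
```

The tote is raised on the blue lift and the arm is still holding the lever down at its stop. I handed the job in at about 23 s.

- **Tote:** I took the largest of the three totes, lowered its dowel onto both hooks and let go. The wrist force fell to about zero and the tote stayed hung.
- **Catch:** I pressed the red paddle until the force rose to 32 N with only 0.7 mm of extra travel. The strut had visibly swung clear, and the paddle stayed down afterwards.
- **Lever:** I pulled the gripped bar to its stop, where the force jumped from about 9 N to 32 N with almost no further motion. I then eased off to about 22 N, against a spring load of about 9 N.
- **Last checks:** The lever looked level, and shortly before the final press the handle measured about 0.265 m high against 0.262 m expected. The tote hung free, and the jar, offcut and plane looked unmoved.

Two things were less clean:
- **Bar slip:** The bar slid several millimetres in the pads during the pull, so I judged the stop by force and pictures rather than by hand height.
- **Height check:** The two camera rays for that handle height missed each other by 10 mm, so it is only a rough check.

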